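Shake down the leather stamps, uncover them and gauge them on the slide table

TASK

Keeping its loose lid on, tilt the dish with its thumb tab end down so that the brass stamps (two or three) slide to that end, set it level on the bench again, then lift off the lid and lay it right way up, along the cork rest board. Stand each stamp in the pocket of its own length on the slide table's carrier, with the carrier drawn right back to its stop on the robot's side once they are all in, then move the carrier by its handle so that each stamp in turn, shortest first and longest last, stops for a second with its centre under the pointer. Finally draw the carrier right back to that stop again, and leave the other things on the bench alone.

Things in the scene. Friction and masses are not known exactly. Their poses are not given: they have to be found in the camera images.
- dish_center (a point): black shallow plastic dish, outside 166 mm (its x) by 66 mm (its y), 30 mm high, walls 3 mm, thick bottom: inner floor 18 mm above the underside, smooth: stamps slide on it at a tilt of 0.3 rad or more. The point is its centre, 15 mm above its underside; x towards the end with the thumb tab, z up. Stands loose on the bench, about 280 g empty
- dish_tab (a point): middle of the thumb tab, 96 mm along x from the dish's centre line and 2 mm above its underside: a flat tongue 34 mm wide and 4 mm thick reaching to 110 mm. At the dish's four corners, outside the walls, posts 36 mm high keep the lid from sliding sideways (outermost at 36 mm in y, and only where |x| exceeds 68 mm)
- lid_center (a point): loose clear plastic lid, a cover 166 x 63 mm outside and 28 mm high, open below, no handle, about 100 g. The point is its centre, 14 mm above its lower edge; axes like the dish's (x along, z up). It rests by its own weight on the dish's rim, 30 mm above the bench; lidded dish 58 mm high
- lid: the same lid; origin at the centre of its lower edge plane. Its sides stand 1.5 mm in from the dish's, so a gripper that closes low across the middle, along the dish's y, holds the dish, and the lid rides on it by its weight between the corner posts (play 1.5 mm) if tilted smoothly and no more than about 0.6 rad; gripped with the fingertips 33 mm or more above the bench, the lid alone is held
- rest_top (a point): centre of the top of the cork rest board, 110 mm (x) by 200 mm (y), 8 mm thick, fixed; the lid fits on it lengthwise along its y
- pointer (a point): tip of the fixed steel pointer of the slide table, 66 mm above the bench; it hangs from an arm 14 mm wide, top 96 mm above the bench, that runs from the pointer in its +x (away from the robot) to a pillar 104 mm off (the pillar 30 x 44 mm, 86 mm high). A stamp standing in a pocket passes 8 mm below the tip. Its axes are the slide table's: x and y are the two slide directions, z up
- slide_x (a joint): position of the carrier along the slide table's x (m), -0.10 (front stop, towards the robot) to 0.06; stays where it is left, about 1.5 N to move
- slide_y (a joint): position of the carrier along the slide table's y (m), -0.06 to 0.06; stays where it is left, about 1.5 N to move
- handle (a point): black handle post of the carrier, 16 x 16 mm, from 26 to 71 mm above the bench; the point is its middle, 48.5 mm above the bench; axes like the slide table's. The carrier is an aluminium plate, 172 x 175 mm, top 26 mm above the bench, that moves in x and y with this post, on its side nearest the robot
- short_center (a point): brass stamp, the short one of up to three: foot 24 mm (its x) by 32 mm (its y) by 10 mm high, on it a centred upright square stem 12 x 12 mm, 22 mm tall; 32 mm tall in all, about 80 g. The point is the stamp's centre, 16 mm above its underside; z up its stem. May be absent (None). Starts standing in the dish under the lid, stem up, foot across the dish
- stamp_short: the short stamp again; origin at the centre of its underside
- middle_center (a point): brass stamp, the middle one of up to three: foot 24 mm (its x) by 44 mm (its y) by 10 mm high, on it a centred upright square stem 12 x 12 mm, 22 mm tall; 32 mm tall in all, about 100 g. The point is the stamp's centre, 16 mm above its underside; z up its stem. May be absent (None). Starts standing in the dish under the lid, stem up, foot across the dish
- stamp_middle: the middle stamp again; origin at the centre of its underside
- long_center (a point): brass stamp, the long one of up to three: foot 24 mm (its x) by 56 mm (its y) by 10 mm high, on it a centred upright square stem 12 x 12 mm, 22 mm tall; 32 mm tall in all, about 120 g. The point is the stamp's centre, 16 mm above its underside; z up its stem. May be absent (None). Starts standing in the dish under the lid, stem up, foot across the dish
- stamp_long: the long stamp again; origin at the centre of its underside
- pocket_short (a point): centre of the floor of the pocket for the short stamp, in the far right corner of the carrier seen from the robot, 121 mm in x and -45 mm in y from the handle: a frame of 5 mm high ridges on the carrier, inside 31 mm (x) by 39 mm (y), floor 26 mm above the bench; axes like the slide table's; moves with the carrier
- pocket_middle (a point): centre of the floor of the pocket for the middle stamp, in the far left corner, 121 mm in x and 42 mm in y from the handle: a frame of 5 mm high ridges on the carrier, inside 31 mm (x) by 51 mm (y), floor 26 mm above the bench; axes like the slide table's; moves with the carrier
- pocket_long (a point): centre of the floor of the pocket for the long stamp, in the middle, 73 mm in x from the handle: a frame of 5 mm high ridges on the carrier, inside 31 mm (x) by 63 mm (y), floor 26 mm above the bench; axes like the slide table's; moves with the carrier
- driver: bystander, to be left alone: wooden-handled screwdriver, 170 mm; origin under its middle
- jar: bystander, to be left alone: amber jar, 56 mm across, 75 mm high; origin under its middle
- tin: bystander, to be left alone: white jar with a metal cap, 64 mm across, 45 mm high; origin under its middle
- square: bystander, to be left alone: flat steel square, 180 x 105 mm; origin under its middle
Mind the look-alikes: they are no part of the job. Leave any blue or green look-alike of the lid alone.

How it is judged:
By the outcome, as a careful person would: the job done as asked, in the order asked, and still so for the second after the job is handed in, with the robot touching nothing.
Of stamp_short, stamp_middle, stamp_long only 2 to 3 are there at a start; the rules pass over those that are not, and their reading is None.
At some moment in a run one of dish may be knocked a few centimetres aside while the robot is not near it.
It also fails if it takes over 210 s, if anything falls off the work surface, if the arm or the gripper's body presses on something with over 40 N, if the wrist force passes 120 N, or if a joint passes its speed limit or range.

ROBOT

A 6-joint arm with a two-finger parallel gripper is mounted at the origin on the work surface. World frame = base frame: x ahead of the robot, y to its left, z up, the work surface at z = 0. Lengths are in m, angles in rad, forces in N, time in s.
With the tool pointing down it reaches from about 0.375 to 0.9 m from the base axis. Payload 3.1 kg.
Tool frame: the origin (TCP) lies midway between the tips of the shut fingers; the grasp point (between the pads) lies robot.grip_point_offset behind it (robot.grip_point_offset is the distance from the TCP to the grasp point, in m); z points along the fingers, y is the direction in which the jaws open and shut (so a half turn about z gives the same grasp; the last joint's range is limited). The gripper opens to 87 mm and grips with 3 to 60 N. Pads are 19 mm wide; open, the fingers measure 117 mm over their backs; the gripper's body (75 mm by 190 mm) begins 51 mm behind the grasp point.
Start: joints at [1.147, 0.527, 1.433, -0, 1.181, -0.178], TCP at [0.152, 0.606, 0.223] pointing down, gripper open.
Joint ranges: [-3.08, 3.08], [-0.75, 2.2], [0.22, 2.44], [-1.43, 4.57], [0, 2.65], [-2.85, 2.85]. Speed limits (rad/s): [2.79, 2.79, 3.14, 3.14, 3.14, 3.14].

INTERFACE

Orientations are given as a unit quaternion [x, y, z, w].
In Python, from rig import robot, cams, hand_in gives the robot as it stands. The module is installed in compiled form; this text tells all that it offers.
- The arm moves only by the tool send_rows, never from a script. Its argument "steps" is one flat list of numbers, 5 for each row, row after row: the finger opening in m, from 0 to 0.087, then the shift along the tool's x, y, z in m, then the turn about the tool's z in rad. A call has 1 to 8 rows; each row is the pose to reach, as a shift and turn from the pose measured when the call began, along the tool's axes at that moment; what a row does not reach only later rows make up. A row lasts 1/8 s, in which the tool goes at most 62.5 mm and 10.7 degrees, less where a joint would pass 70% of its speed; a pose out of reach is approached as far as the arm can. A call with a gripper value outside its range is refused whole. The fingers move at their own pace and stop on an object; "force" is the grip in N (left out, the last holds). Time passes only in rows, so rows that repeat a pose let the fingers close. It gives the time, the measured TCP pose, the force and the opening at its end, in the units of the state.
- robot.get_obs(): the state, without advancing time (a new reading comes with each control period).
- cams.camera(name): name is "scene" or "top"; returns a dict with "color" (480x640x3 uint8, red, green, blue), "range_z" (480x640 float32, m along the optical axis (not along the pixel's ray), 0 where there is no reading), "intrinsics" (3x3 intrinsics, pixels), "k1" (the pictures are not rectified: a ray, as slopes to the right and down, at radius r is drawn at 1 + k1 r^2 times it, then the intrinsics apply), "extrinsics" (4x4, takes a point from camera to world coordinates). Camera axes: x right, y down, z forward; pixel columns grow to the right and rows downward; lengths in m; the calibration is good to about 2 mm. A picture is of the moment at which its call begins.
- hand_in(): hands the job in, once; it reports no verdict.
The state is a dict: "time": time; "q": joint angles; "joint_velocities": joint speeds; "joint_torque": joint torques, N m; "position": TCP position; "tool_rot": TCP orientation; "ft_force": force on the tool from outside, world axes, zero at the start; "moment": the same for the moment, N m; "grip_width": finger opening in m.
Only numpy, scipy, OpenCV 4.12 (cv2) and the standard library are available. Lean on these libraries where they do the work, as an engineer would, in place of code of your own. Each camera call takes 0.05 s, during which the arm holds its last target.

## Working session

There is one attempt and no reset: what is moved stays moved. The work goes in short steps, Python scripts to look and compute and a tool call to move; the robot and the scene stay as the last step left them, time stands still between calls to the robot, and variables do not carry over. Pictures are saved under pics/ and viewed, and the job is handed in when it is done.

Besides the shell and the picture viewer there is one more tool, called after "Emit:" as name(argument=value, ...), one argument or row to a line, values as JSON. send_rows: Moves the arm, as the interface text tells. Its arguments: {"type":"object","properties":{"steps":{"type":"array","items":{"type":"number"}},"force":{"type":"number"}},"required":["steps"]}

I'll start by looking at the scene.

```bash
mkdir -p pics
cat > h.py <<'E'
import numpy as np, cv2
from rig import robot, cams, hand_in
from scipy.spatial.transform import Rotation as R
def snap(name):
    c=cams.camera(name); np.savez('last_%s.npz'%name,**c); return c
def cloud(c):
    K=np.array(c['intrinsics']);E=np.array(c['extrinsics']);h,w=c['range_z'].shape
    u,v=np.meshgrid(np.arange(w),np.arange(h))
    pts=np.stack([u,v],-1).reshape(-1,1,2).astype(float)
    n=undist(c,pts.reshape(-1,2))
    z=c['range_z'].reshape(-1)
    P=np.c_[n*z[:,None],z]@E[:3,:3].T+E[:3,3]
    P[z==0]=np.nan
    return P.reshape(h,w,3)
def undist(c,px):
    K=np.array(c['intrinsics']);px=np.atleast_2d(px).astype(float)
    return cv2.undistortPoints(px.reshape(-1,1,2),K,np.array([float(c['k1']),0,0,0])).reshape(-1,2)
def atz(c,px,z):
    E=np.array(c['extrinsics']);n=undist(c,px);d=np.c_[n,np.ones(len(n))]@E[:3,:3].T
    t=(z-E[2,3])/d[:,2:]
    return E[:3,3]+t*d
def proj(c,P):
    E=np.array(c['extrinsics']);P=np.atleast_2d(P);q=(P-E[:3,3])@E[:3,:3]
    K=np.array(c['intrinsics']);n=q[:,:2]/q[:,2:];r2=(n**2).sum(1,keepdims=True)
    n=n*(1+float(c['k1'])*r2);return n@K[:2,:2].T+K[:2,2]
def save(c,name,crop=None,s=1):
    im=c['color'][:,:,::-1]
    if crop: x0,y0,x1,y1=crop; im=im[y0:y1,x0:x1]
    if s!=1: im=cv2.resize(im,None,fx=s,fy=s,interpolation=cv2.INTER_CUBIC)
    cv2.imwrite('pics/%s.png'%name,im)
def st():
    o=robot.get_obs();r=R.from_quat(o['tool_rot']).as_matrix()
    print('t',round(o['time'],2),'p',np.round(o['position'],4),'x',np.round(r[:,0],3),'y',np.round(r[:,1],3),'z',np.round(r[:,2],3),'w',round(o['grip_width'],4),'f',np.round(o['ft_force'],1)); return o,r
E
python3 - <<'E'
from h import *
for n in ('scene','top'):
    c=snap(n); save(c,n+'0'); print(n,c['intrinsics'],c['k1'],np.round(c['extrinsics'],3))
st(); print(robot.grip_point_offset, robot.get_obs()['q'])
E
```

```text
scene [[468.52331236   0.         320.6813756 ]
 [  0.         468.52331236 238.93900455]
 [  0.           0.           1.        ]] -0.07395889139296727 [[ 0.025  0.783 -0.621  1.145]
 [ 1.    -0.021  0.013 -0.02 ]
 [-0.003 -0.622 -0.783  0.979]
 [ 0.     0.     0.     1.   ]]
top [[478.35022293   0.         323.47695393]
 [  0.         478.35022293 241.24172744]
 [  0.           0.           1.        ]] -0.10399883008101565 [[-0.016 -0.998  0.058  0.348]
 [-1.     0.017  0.014  0.013]
 [-0.015 -0.058 -0.998  1.214]
 [ 0.     0.     0.     1.   ]]
t 0.1 p [0.1518 0.6056 0.2217] x [-0.97   0.243  0.   ] y [ 0.243  0.97  -0.002] z [-0.001 -0.002 -1.   ] w 0.0869 f [-0.7 -0.8  0.2]
0.0187 [ 1.14649136e+00  5.28400052e-01  1.43375928e+00  3.10392925e-07
  1.18138811e+00 -1.78483584e-01]
```

View pics/scene0.png

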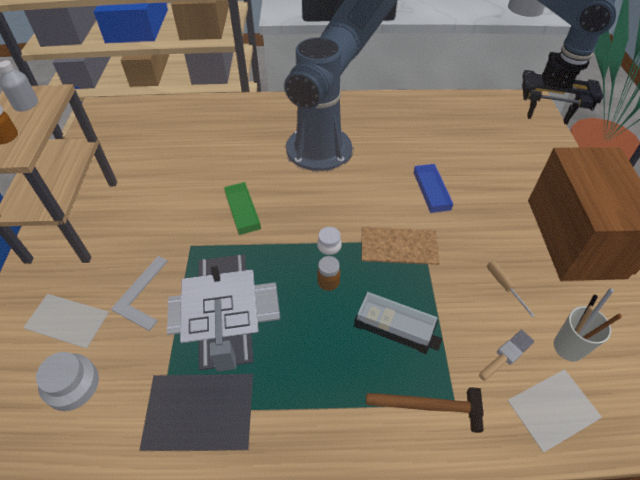

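View pics/top0.png

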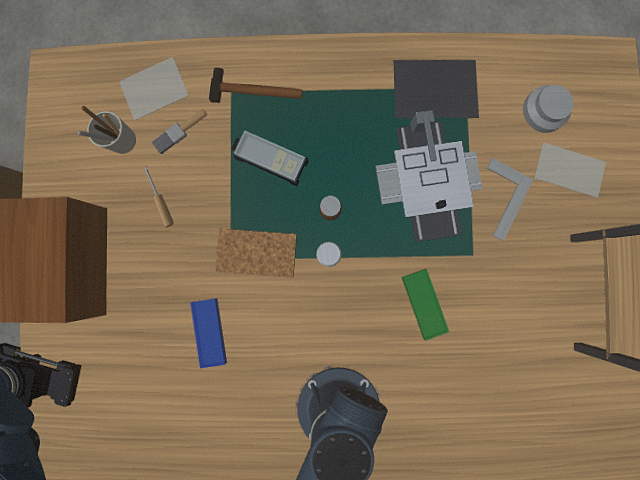

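Run:
```python
from h import *
c=snap('top'); save(c,'t1',(220,120,320,195),8)
P=cloud(c); save(c,'t2',(370,90,490,250),4)
c2=snap('scene'); save(c2,'s1',(345,280,450,360),7.5); save(c2,'s2',(160,240,290,380),4.2)
```

```text
(no output)
```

View pics/t1.png

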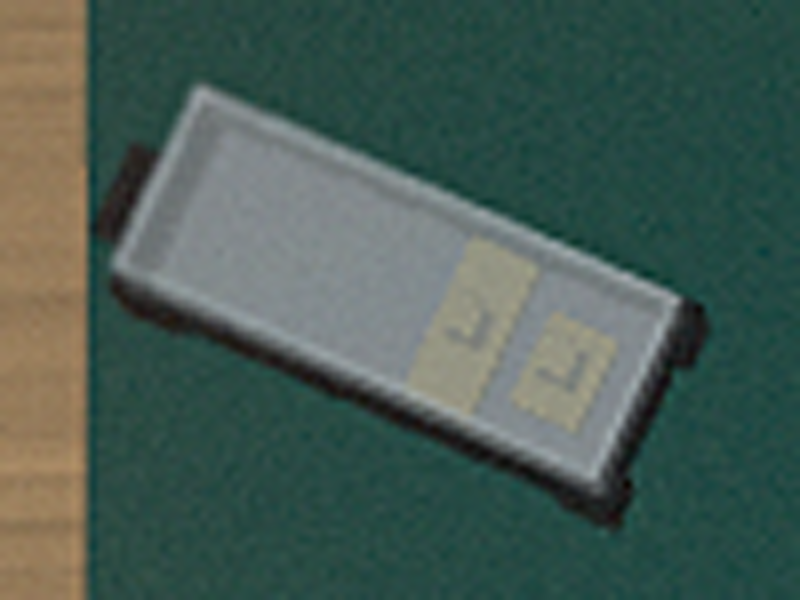

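View pics/s1.png

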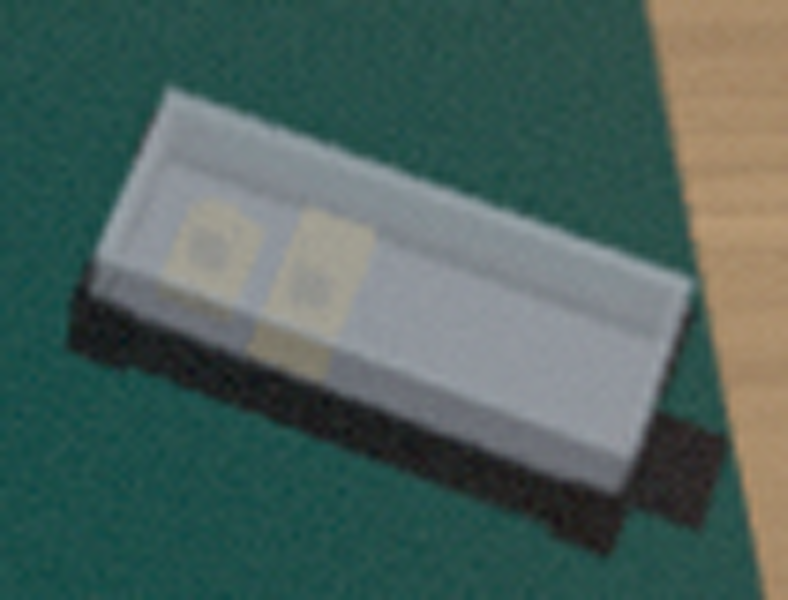

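View pics/t2.png

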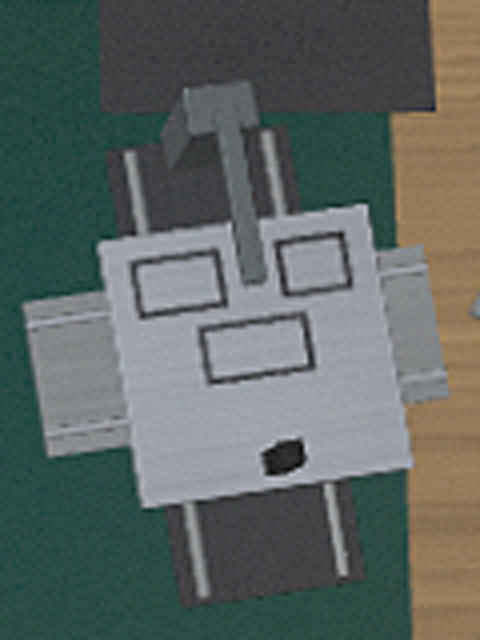

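View pics/s2.png

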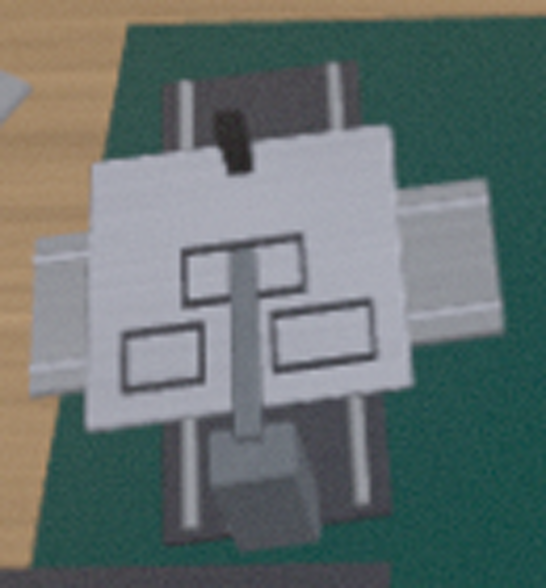

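```bash
cat >> h.py <<'E'
def unc(px,crop,s): 
    px=np.array(px,float); return (px+0.5)/s-0.5+np.array(crop[:2])
def load(n):
    return dict(np.load('last_%s.npz'%n))
E
python3 - <<'E'
from h import *
t=load('top'); s=load('scene')
a=atz(t,unc([(200,88),(683,298),(600,485),(115,268)],(220,120),8),.058)
b=atz(s,unc([(170,90),(692,282),(635,455),(98,262)],(345,280),7.5),.058)
for q in (a,b):
    print(np.round(q,4), q.mean(0).round(4)); 
    for i in range(4):
        d=q[(i+1)%4]-q[i]; print(round(np.linalg.norm(d),4), round(np.degrees(np.arctan2(d[1],d[0])),1))
P=cloud(t); np.set_printoptions(precision=3,suppress=True,linewidth=160)
print(P[120:195:6,225:315:8,2])
# dish tab
print(atz(t,unc([(125,190)],(220,120),8),.004), atz(s,unc([(680,470)],(345,280),7.5),.004))
# stamps: foot rectangles z=.028
for nm,q in (('L',[(470,237),(540,265),(470,412),(405,385)]),('S',[(550,315),(615,343),(575,432),(512,400)])):
    A=atz(t,unc(q,(220,120),8),.028); print(nm,A.mean(0),[np.linalg.norm(A[(i+1)%4]-A[i]) for i in range(4)])
E
```

```text
[[0.6932 0.2204 0.058 ]
 [0.6233 0.0712 0.058 ]
 [0.5657 0.0973 0.058 ]
 [0.6369 0.2468 0.058 ]] [0.6298 0.1589 0.058 ]
0.1648 -115.1
0.0633 155.6
0.1656 64.5
0.0622 -25.2
[[0.5726 0.0991 0.058 ]
 [0.6441 0.2486 0.058 ]
 [0.6995 0.2223 0.058 ]
 [0.6318 0.0726 0.058 ]] [0.637  0.1606 0.058 ]
0.1657 64.4
0.0613 -25.3
0.1643 -114.3
0.0649 155.9
[[ 0.001  0.001 -0.001  0.002  0.    -0.001 -0.005  0.005 -0.003 -0.002 -0.001 -0.003]
 [ 0.003 -0.001 -0.003 -0.    -0.002 -0.001 -0.    -0.001  0.002 -0.002 -0.     0.002]
 [ 0.001  0.002  0.001  0.001 -0.004  0.003 -0.002  0.002 -0.001  0.002 -0.    -0.003]
 [-0.001 -0.     0.06   0.054  0.057 -0.001 -0.001 -0.006 -0.002 -0.002 -0.001 -0.002]
 [-0.002 -0.     0.057  0.056  0.059  0.055  0.055 -0.003 -0.001 -0.004  0.    -0.005]
 [-0.001 -0.005  0.057  0.058  0.056  0.059  0.057  0.058  0.058  0.001  0.005  0.003]
 [-0.002 -0.     0.051  0.059  0.057  0.056  0.057  0.052  0.056  0.053 -0.    -0.002]
 [ 0.001 -0.     0.003  0.027  0.055  0.058  0.057  0.055  0.055  0.057  0.035 -0.002]
 [-0.004 -0.003 -0.003  0.001  0.002  0.035  0.054  0.055  0.056  0.056  0.001  0.001]
 [ 0.004  0.     0.001 -0.    -0.002 -0.005  0.013  0.052  0.059  0.052 -0.003 -0.001]
 [-0.004 -0.006 -0.     0.     0.002 -0.001 -0.003 -0.002  0.034  0.035 -0.001  0.   ]
 [-0.003 -0.003  0.002 -0.002 -0.001  0.004 -0.004  0.    -0.002 -0.001 -0.001 -0.001]
 [-0.002 -0.001 -0.    -0.003 -0.005  0.    -0.     0.    -0.    -0.003 -0.002 -0.004]]
[[0.676 0.255 0.004]] [[0.679 0.249 0.004]]
L [0.623 0.14  0.028] [np.float64(0.024060901469546394), np.float64(0.05176333174014769), np.float64(0.022402840981618412), np.float64(0.05148884914592588)]
S [0.607 0.111 0.028] [np.float64(0.022483106423186926), np.float64(0.03096793376536229), np.float64(0.0224310564120593), np.float64(0.029588738324078472)]
```

Run:
```python
from h import *
np.set_printoptions(precision=4,suppress=True,linewidth=160)
t=load('top'); s=load('scene')
# corners of mat / board / lookalikes on bench refined subpixel
def ref(c,pts):
    g=cv2.cvtColor(c['color'],cv2.COLOR_RGB2GRAY)
    p=np.array(pts,np.float32).reshape(-1,1,2)
    return cv2.cornerSubPix(g,p,(4,4),(-1,-1),(3,30,.01)).reshape(-1,2)
T=ref(t,[(231,90),(232,257),(473,255),(394,118),(478,117),(478,60),(394,61)])
S=ref(s,[(452,402),(432,249),(190,244),(251,376),(153,376),(143,445),(249,448)])
A=atz(t,T,0);B=atz(s,S,0);print(np.c_[T,S]);print(A);print(B);print(B-A)
for c in (t,s):
    P=cloud(c); m=(np.abs(P[...,0]-.6)<.25)&(np.abs(P[...,1])<.4)&(np.abs(P[...,2])<.012)
    Q=P[m]; co=np.linalg.lstsq(np.c_[Q[:,:2],np.ones(len(Q))],Q[:,2],rcond=None)[0]; print(co)
```

```text
[[230.5194  91.725  454.441  399.9493]
 [232.     257.     431.0574 250.3465]
 [472.5837 255.2691 189.9107 245.5348]
 [395.8174 116.7907 252.6155 373.5063]
 [478.5915 117.556  153.1968 374.8125]
 [475.0666  59.5833 143.     445.    ]
 [392.7075  59.4494 247.8485 449.5554]]
[[ 0.817   0.2685  0.    ]
 [ 0.3818  0.2641  0.    ]
 [ 0.376  -0.3503  0.    ]
 [ 0.7393 -0.1635  0.    ]
 [ 0.7357 -0.3814  0.    ]
 [ 0.8954 -0.3811  0.    ]
 [ 0.8962 -0.1608  0.    ]]
[[ 0.8118  0.269   0.    ]
 [ 0.4149  0.2852  0.    ]
 [ 0.3816 -0.351  -0.    ]
 [ 0.7401 -0.1615  0.    ]
 [ 0.74   -0.3811 -0.    ]
 [ 0.8896 -0.3751  0.    ]
 [ 0.9001 -0.1617  0.    ]]
[[-0.0052  0.0005  0.    ]
 [ 0.0331  0.0211  0.    ]
 [ 0.0056 -0.0007 -0.    ]
 [ 0.0009  0.002   0.    ]
 [ 0.0042  0.0004 -0.    ]
 [-0.0058  0.006   0.    ]
 [ 0.0039 -0.001   0.    ]]
[-0.0053 -0.0012  0.0031]
[-0.0041 -0.0016  0.0038]
```

Run:
```python
from h import *
np.set_printoptions(precision=3,suppress=True,linewidth=160)
for n in ('top','scene'):
    c=load(n);P=cloud(c)
    m=(P[...,2]>.08)&(P[...,1]>.35)&(P[...,0]>.2)&(P[...,0]<1)
    Q=P[m]; print(len(Q),Q.min(0),Q.max(0))
    # rest board
    col=c['color'].astype(int)
    m=(P[...,2]>.003)&(P[...,2]<.03)&(P[...,0]>.3)&(P[...,0]<.55)&(P[...,1]>.05)&(P[...,1]<.35)&(col[...,0]-col[...,2]>40)&(col[...,0]<185)
# board corners
t=load('top');s=load('scene')
save(t,'t3',(205,215,305,290),8); save(s,'s3',(350,215,450,275),8)
```

```text
12225 [0.2   0.514 0.08 ] [0.741 0.765 0.331]
12185 [0.2   0.513 0.08 ] [0.746 0.799 0.566]
```

View pics/t3.png

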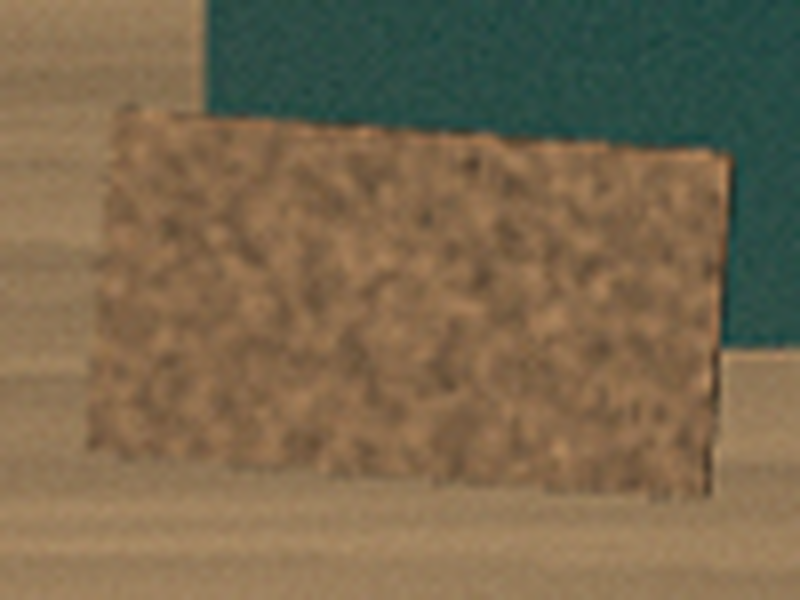

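View pics/s3.png

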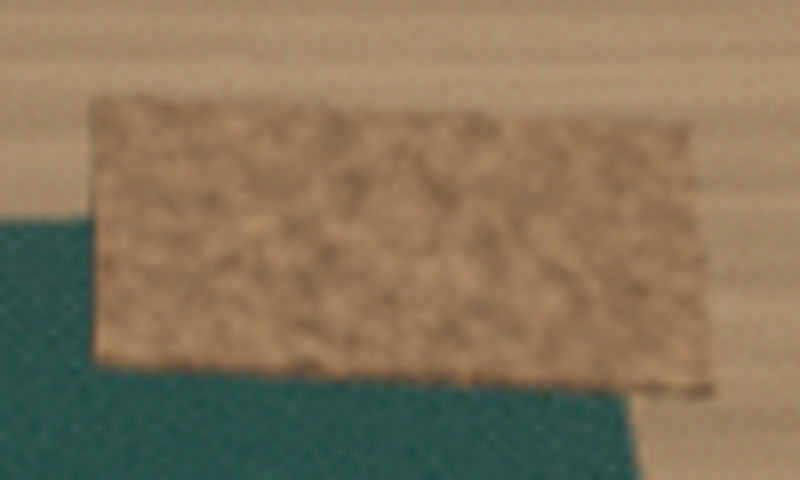

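```bash
cat >> h.py <<'E'
def goto(p=None,yang=None,o=None):
    """print tool-frame shift and turn from current pose to world target p, tool-y heading yang (deg)"""
    o,r=st()
    if p is not None:
        d=r.T@(np.array(p)-o['position']); 
    else: d=np.zeros(3)
    tn=0
    if yang is not None:
        cur=np.degrees(np.arctan2(r[1,1],r[0,1])); tn=np.radians((cur-yang+180)%360-180)
    print('shift',np.round(d,4),'turn',round(float(tn),4)); return d,tn
E
python3 - <<'E'
from h import *
np.set_printoptions(precision=4,suppress=True,linewidth=160)
t=load('top'); s=load('scene')
a=atz(t,unc([(125,110),(730,155),(708,495),(90,448)],(205,215),8),.008)
b=atz(s,unc([(92,98),(690,122),(712,393),(92,365)],(350,215),8),.008)
for q in (a,b):
    print(q, q.mean(0)); 
    for i in range(4):
        d=q[(i+1)%4]-q[i]; print(round(np.linalg.norm(d),4), round(np.degrees(np.arctan2(d[1],d[0])),1))
goto((.16,.40,.22))
goto((.60,.12,.22),-25.5)
E
```

```text
[[0.4552 0.2925 0.008 ]
 [0.4375 0.0994 0.008 ]
 [0.3303 0.1077 0.008 ]
 [0.3478 0.3042 0.008 ]] [0.3927 0.201  0.008 ]
0.194 -95.2
0.1075 175.6
0.1973 84.9
0.1081 -6.2
[[0.3363 0.1065 0.008 ]
 [0.3522 0.3075 0.008 ]
 [0.4638 0.2947 0.008 ]
 [0.4472 0.0978 0.008 ]] [0.3999 0.2016 0.008 ]
0.2016 85.5
0.1123 -6.6
0.1976 -94.8
0.1112 175.5
t 0.2 p [0.1519 0.6058 0.2219] x [-0.97   0.243  0.   ] y [ 0.243  0.97  -0.001] z [-0.001 -0.001 -1.   ] w 0.0867 f [0.3 0.4 0.4]
shift [-0.058  -0.1976  0.0022] turn 0.0
t 0.2 p [0.1519 0.6058 0.2219] x [-0.97   0.243  0.   ] y [ 0.243  0.97  -0.001] z [-0.001 -0.001 -1.   ] w 0.0867 f [0.3 0.4 0.4]
shift [-0.5529 -0.3622  0.0023] turn 1.77
```

Emit:
send_rows(
  steps=[0.087,-0.02,-0.05,0,0,0.087,-0.035,-0.1,0,0,0.087,-0.05,-0.15,0,0,0.087,-0.058,-0.198,0,0,0.087,-0.11,-0.22,0,0.18,0.087,-0.17,-0.24,0,0.36,0.087,-0.23,-0.26,0,0.54,0.087,-0.29,-0.28,0,0.72],
)

```text
time: 1.2
position: [0.3647, 0.2636, 0.2225]
tool_rot: [0.467, 0.884, -0.0, 0.0]
ft_force: [-0.5, 0.4, 0.9]
grip_width: 0.0865
```

Run:
```python
from h import *
goto((.60,.12,.22),-25.5)
```

```text
t 1.2 p [0.3647 0.2636 0.2225] x [-0.564  0.826 -0.001] y [ 0.826  0.564 -0.   ] z [ 0.    -0.001 -1.   ] w 0.0865 f [-0.5  0.4  0.9]
shift [-0.2512  0.1134  0.0026] turn 1.0439
```

Emit:
send_rows(
  steps=[0.087,-0.04,0.02,0,0.18,0.087,-0.08,0.04,0,0.36,0.087,-0.12,0.06,0,0.54,0.087,-0.17,0.08,0,0.72,0.087,-0.22,0.1,0,0.9,0.087,-0.251,0.113,0.003,1.044,0.087,-0.251,0.113,0.003,1.044,0.087,-0.251,0.113,0.003,1.044],
)

```text
time: 2.2
position: [0.5985, 0.1202, 0.2191]
tool_rot: [0.846, 0.534, -0.001, -0.0]
ft_force: [-1.2, 0.1, 0.2]
grip_width: 0.0871
```

Run:
```python
from h import *
st()
for n in ('top','scene'):
    c=snap(n); save(c,n+'1')
    o=robot.get_obs(); r=R.from_quat(o['tool_rot']).as_matrix()
    for s in (-1,1): print(n,proj(c,o['position']+r[:,1]*s*.0435))
```

```text
t 2.2 p [0.5985 0.1202 0.2191] x [ 0.43   0.903 -0.001] y [ 0.903 -0.43  -0.002] z [-0.002 -0.    -1.   ] w 0.0871 f [-1.2  0.1  0.2]
top [[269.06938806 169.6554321 ]]
top [[286.39568561 132.93983077]]
scene [[392.1732263 243.5228463]]
scene [[377.90249293 275.78497251]]
```

View pics/top1.png

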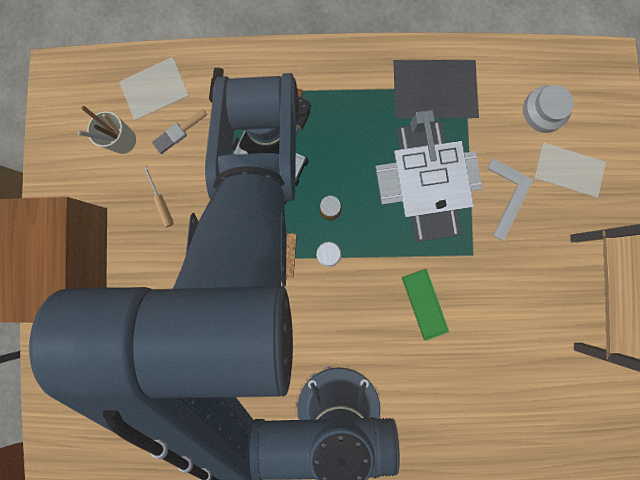

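View pics/scene1.png

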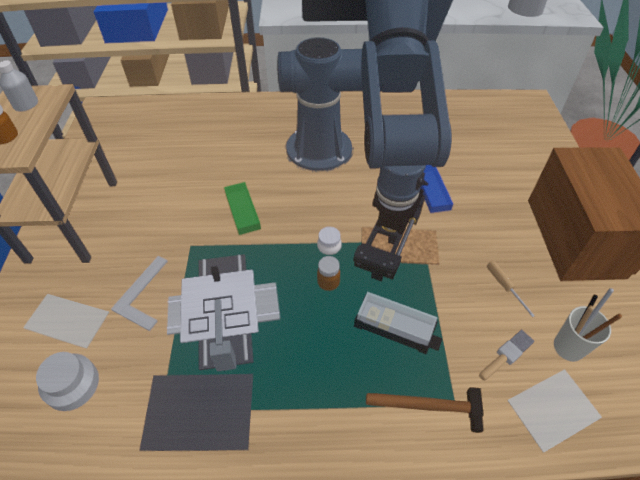

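Run:
```python
from h import *
c=load('scene'); save(c,'s4',(345,200,445,360),4.6)
goto((.6115,.115,.11),-25.5)
```

```text
t 2.3 p [0.5982 0.1208 0.2195] x [ 0.429  0.903 -0.001] y [ 0.903 -0.429 -0.001] z [-0.001 -0.    -1.   ] w 0.0872 f [ 0.1 -0.2 -0.6]
shift [0.0006 0.0146 0.1095] turn 0.0015
```

View pics/s4.png

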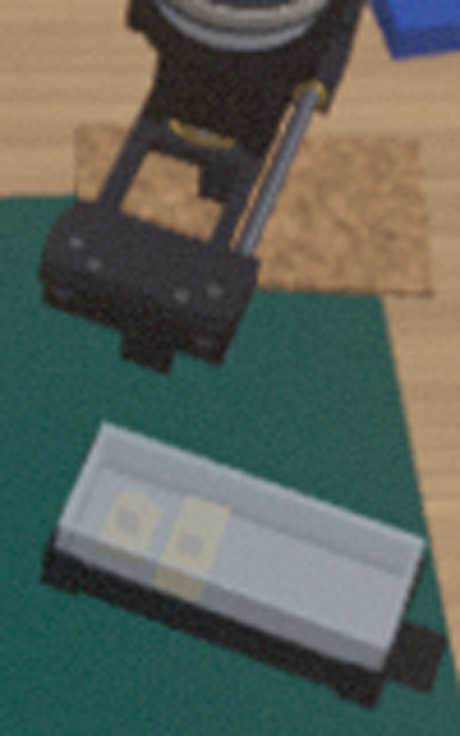

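Run:
```python
from h import *
c=load('scene');o,r=st()
for s in (.0435,.0585):
  for x in (-.0095,.0095):
    q=proj(c,o['position']+r[:,1]*s+r[:,0]*x)[0]; print(s,x,q,(q-[345,200])*4.6+1.8)
```

```text
t 2.3 p [0.5982 0.1208 0.2195] x [ 0.429  0.903 -0.001] y [ 0.903 -0.429 -0.001] z [-0.001 -0.    -1.   ] w 0.0872 f [ 0.1 -0.2 -0.6]
0.0435 -0.0095 [373.32032768 274.15260825] [132.07350735 342.90199795]
0.0435 0.0095 [382.50603599 277.42468372] [174.32776557 357.95354511]
0.0585 -0.0095 [370.66066162 280.03820128] [119.83904345 369.97572591]
0.0585 0.0095 [379.919491  283.3699787] [162.42965861 385.30190201]
```

Emit:
send_rows(
  steps=[0.087,0,0.005,0.04,0,0.087,0,0.01,0.08,0,0.087,0,0.0146,0.12,0,0.087,0,0.0146,0.145,0,0.087,0,0.0146,0.145,0],
)

```text
time: 2.92
position: [0.6087, 0.1153, 0.0728]
tool_rot: [0.845, 0.535, -0.003, -0.002]
ft_force: [-0.3, 0.1, -0.0]
grip_width: 0.087
```

Run:
```python
from h import *
o,r=st(); c=snap('scene'); save(c,'s5',(335,220,455,360),4.2)
for s in (-.0435,.0435,.0585):
  for x in (-.0095,.0095):
    q=proj(c,o['position']+r[:,1]*s+r[:,0]*x)[0]; print(s,x,q,(q-[335,220])*4.2+1.6)
```

```text
t 2.92 p [0.6087 0.1153 0.0728] x [ 0.428  0.904 -0.003] y [ 0.904 -0.428 -0.006] z [-0.007 -0.    -1.   ] w 0.087 f [-0.3  0.1 -0. ]
-0.0435 -0.0095 [378.88855194 285.10687981] [185.93191814 275.04889522]
-0.0435 0.0095 [386.73732581 287.93739993] [218.89676841 286.93707971]
0.0435 -0.0095 [365.52476187 315.92672697] [129.80399986 404.49225328]
0.0435 0.0095 [373.68787427 319.0223853 ] [164.08907195 417.49401827]
0.0585 -0.0095 [363.08909191 321.52898487] [119.57418601 428.02173644]
0.0585 0.0095 [371.30813649 324.67390417] [154.09417326 441.23039753]
```

View pics/s5.png

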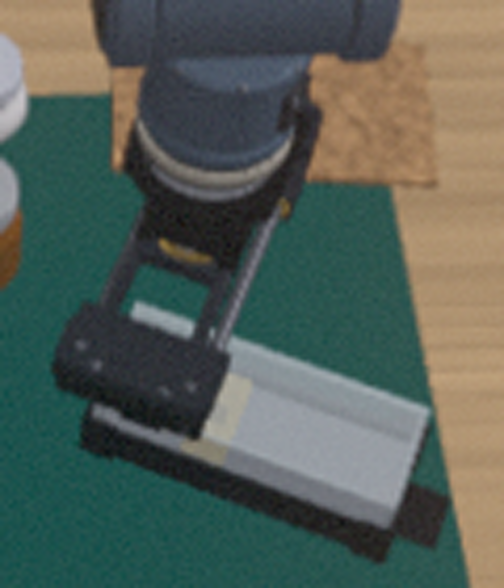

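Run:
```python
from h import *
c=load('scene'); crop=(345,280,400,335)
im=c['color'][280:335,345:400,::-1].astype(float); im=255*(im/255)**.5
im=cv2.resize(im.astype(np.uint8),None,fx=11,fy=11,interpolation=cv2.INTER_NEAREST)
o,r=st()
for s,col in ((.0435,(0,255,0)),(.0585,(0,0,255))):
  for z in (0,.02):
   q=[(proj(c,o['position']+r[:,1]*s+r[:,0]*x-r[:,2]*z)[0]-[345,280]+.5)*11 for x in (-.0095,.0095)]
   cv2.line(im,tuple(np.int32(q[0])),tuple(np.int32(q[1])),col,1)
cv2.imwrite('pics/s6.png',im)
```

```text
t 2.98 p [0.6102 0.1152 0.0743] x [ 0.428  0.904 -0.002] y [ 0.904 -0.428 -0.003] z [-0.003 -0.    -1.   ] w 0.0868 f [0.3 0.2 1. ]
```

View pics/s6.png

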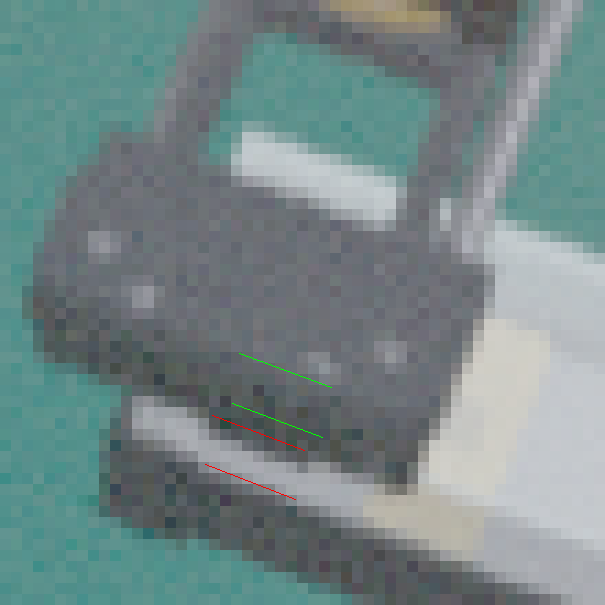

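Emit:
send_rows(
  steps=[0.087,0,0.003,0.008,0,0.087,0,0.003,0.016,0,0.087,0,0.003,0.022,0,0.087,0,0.003,0.03,0,0.087,0,0.003,0.036,0,0.087,0,0.003,0.036,0],
)

```text
time: 3.72
position: [0.6123, 0.1139, 0.0375]
tool_rot: [0.845, 0.535, -0.002, -0.001]
ft_force: [-0.7, 0.1, 0.5]
grip_width: 0.0871
```

Emit:
send_rows(
  steps=[0.087,0,0,0.006,0,0.087,0,0,0.012,0,0.087,0,0,0.018,0,0.087,0,0,0.024,0,0.087,0,0,0.03,0,0.087,0,0,0.031,0],
)

```text
time: 4.47
position: [0.6118, 0.1139, 0.0059]
tool_rot: [0.845, 0.535, -0.002, -0.001]
ft_force: [0.3, 0.2, 0.9]
grip_width: 0.087
```

Run:
```python
from h import *
o,r=st(); c=snap('scene'); save(c,'s7',(335,220,455,360),4.2)
```

```text
t 4.47 p [0.6118 0.1139 0.0059] x [ 0.428  0.904 -0.003] y [ 0.904 -0.428 -0.005] z [-0.006 -0.    -1.   ] w 0.087 f [0.3 0.2 0.9]
```

View pics/s7.png

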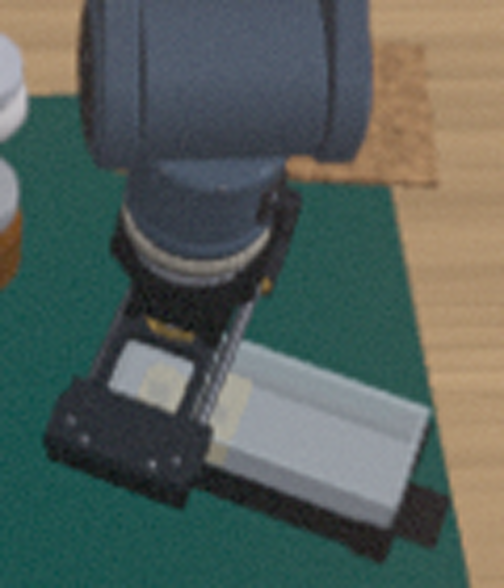

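Emit:
send_rows(
  steps=[0.06,0,0,0,0,0.06,0,0,0,0,0.06,0,0,0,0,0.06,0,0,0,0],
  force=8,
)

```text
time: 5.03
position: [0.6122, 0.1138, 0.0063]
tool_rot: [0.845, 0.535, -0.002, -0.001]
ft_force: [-0.5, -0.1, 0.6]
grip_width: 0.0661
```

Run:
```python
from h import *
o,r=st(); c=snap('scene'); save(c,'s8',(335,220,455,360),4.2)
```

```text
t 5.03 p [0.6122 0.1138 0.0063] x [ 0.428  0.904 -0.002] y [ 0.904 -0.428 -0.004] z [-0.005 -0.    -1.   ] w 0.0661 f [-0.5 -0.1  0.6]
```

View pics/s8.png

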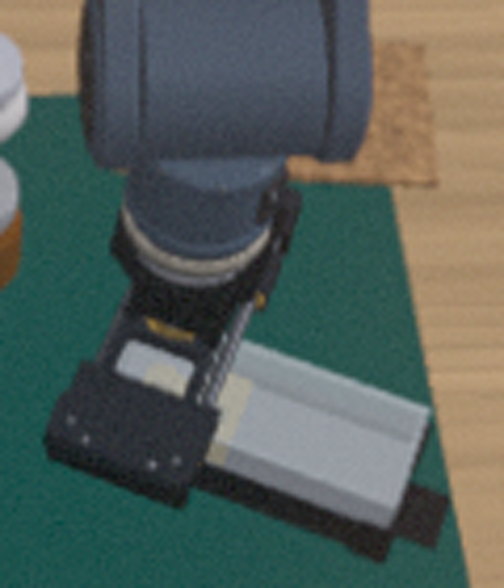

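Emit:
send_rows(
  steps=[0.06,0.0003,0,-0.002,0,0.06,0.0007,0,-0.004,0,0.06,0.001,0,-0.006,0,0.06,0.0014,0,-0.008,0,0.06,0.0018,0,-0.01,0,0.06,0.0023,0,-0.012,0,0.06,0.0028,0,-0.014,0,0.06,0.0033,0,-0.016,0],
)

```text
time: 6.08
position: [0.6136, 0.1169, 0.0224]
tool_rot: [0.845, 0.535, -0.002, -0.001]
ft_force: [-0.6, -0.8, -4.9]
grip_width: 0.0656
```

Run:
```python
from h import *
o,r=st(); c=snap('scene'); save(c,'s9',(335,220,455,360),4.2)
```

```text
t 6.08 p [0.6136 0.1169 0.0224] x [ 0.428  0.904 -0.002] y [ 0.904 -0.428 -0.004] z [-0.005 -0.    -1.   ] w 0.0656 f [-0.6 -0.8 -4.9]
```

View pics/s9.png

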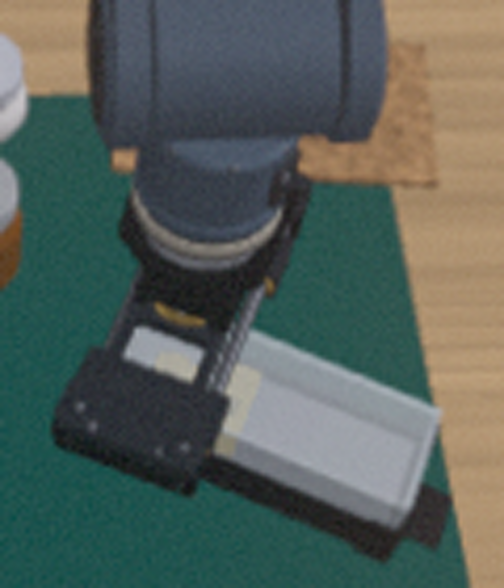

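Emit:
send_rows(
  steps=[0.06,0.0008,0,-0.0028,0,0.06,0.0017,0,-0.0057,0,0.06,0.0026,0,-0.0085,0,0.06,0.0036,0,-0.0114,0,0.06,0.0046,0,-0.0142,0,0.06,0.0056,0,-0.017,0,0.06,0.0067,0,-0.02,0,0.06,0.0079,0,-0.0228,0],
)

```text
time: 7.12
position: [0.6173, 0.1242, 0.0457]
tool_rot: [0.845, 0.535, -0.002, -0.001]
ft_force: [0.6, -0.2, -3.9]
grip_width: 0.066
```

Run:
```python
from h import *
o,r=st(); c=snap('scene'); save(c,'s10',(335,220,455,360),4.2)
```

```text
t 7.12 p [0.6173 0.1242 0.0457] x [ 0.428  0.904 -0.002] y [ 0.904 -0.428 -0.004] z [-0.004 -0.    -1.   ] w 0.066 f [ 0.6 -0.2 -3.9]
```

View pics/s10.png

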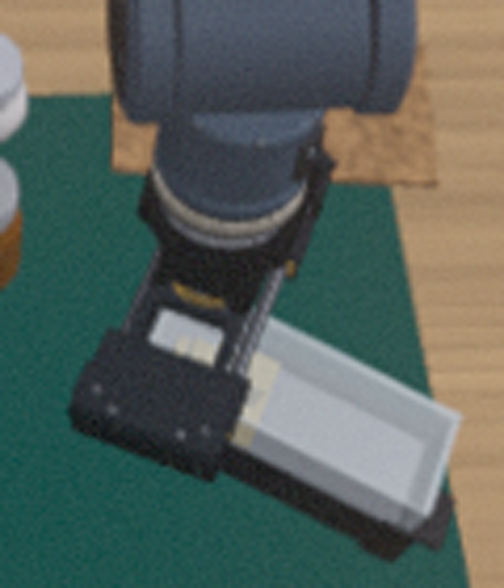

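Emit:
send_rows(
  steps=[0.06,0.0013,0,-0.0027,0,0.06,0.0026,0,-0.0054,0,0.06,0.0039,0,-0.0081,0,0.06,0.0053,0,-0.0108,0,0.06,0.0067,0,-0.0135,0,0.06,0.0082,0,-0.0162,0,0.06,0.0096,0,-0.0189,0,0.06,0.0111,0,-0.0215,0],
)

```text
time: 8.18
position: [0.6224, 0.1346, 0.0676]
tool_rot: [0.845, 0.535, -0.002, -0.001]
ft_force: [0.1, -0.8, -4.8]
grip_width: 0.0659
```

Run:
```python
from h import *
o,r=st(); c=snap('scene'); save(c,'s11',(335,220,455,360),4.2)
```

```text
t 8.18 p [0.6224 0.1346 0.0676] x [ 0.428  0.904 -0.002] y [ 0.904 -0.428 -0.003] z [-0.004 -0.    -1.   ] w 0.0659 f [ 0.1 -0.8 -4.8]
```

View pics/s11.png

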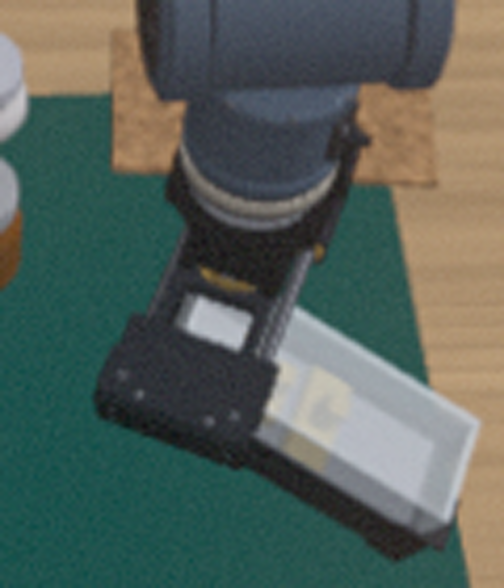

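Emit:
send_rows(
  steps=[0.06,0,0,0,0,0.06,0,0,0,0,0.06,0,0,0,0,0.06,0,0,0,0],
)

```text
time: 8.72
position: [0.6229, 0.1349, 0.0681]
tool_rot: [0.845, 0.535, -0.001, -0.001]
ft_force: [0.6, 0.9, -4.0]
grip_width: 0.0656
```

Run:
```python
from h import *
o,r=st(); c=snap('scene'); save(c,'s12',(335,220,455,360),4.2)
```

```text
t 8.72 p [0.6229 0.1349 0.0681] x [ 0.428  0.904 -0.001] y [ 0.904 -0.428 -0.002] z [-0.002  0.    -1.   ] w 0.0656 f [ 0.6  0.9 -4. ]
```

View pics/s12.png

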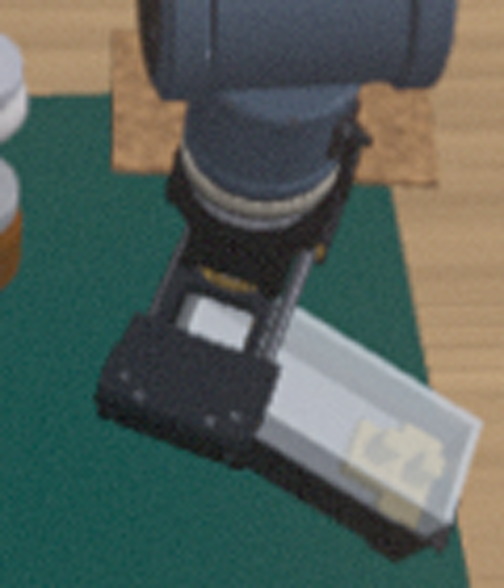

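Emit:
send_rows(
  steps=[0.06,0,0,0,0,0.06,0,0,0,0,0.06,-0.002,0,0.0036,0,0.06,-0.004,0,0.0072,0,0.06,-0.006,0,0.0108,0,0.06,-0.0077,0,0.0144,0,0.06,-0.0095,0,0.018,0,0.06,-0.0111,0,0.0215,0],
)

```text
time: 9.78
position: [0.6182, 0.1248, 0.0464]
tool_rot: [0.845, 0.535, -0.001, -0.001]
ft_force: [0.1, 1.6, -3.5]
grip_width: 0.0656
```

Emit:
send_rows(
  steps=[0.06,-0.0012,0,0.0028,0,0.06,-0.0023,0,0.0057,0,0.06,-0.0033,0,0.0085,0,0.06,-0.0043,0,0.0114,0,0.06,-0.0053,0,0.0142,0,0.06,-0.0062,0,0.017,0,0.06,-0.0071,0,0.02,0,0.06,-0.0079,0,0.0228,0],
)

```text
time: 10.78
position: [0.6148, 0.1176, 0.0234]
tool_rot: [0.845, 0.535, -0.001, -0.001]
ft_force: [0.6, 1.8, -2.6]
grip_width: 0.0661
```

Run:
```python
from h import *
o,r=st(); c=snap('scene'); save(c,'s13',(335,220,455,360),4.2)
goto((.6122,.1138,.0063))
```

```text
t 10.78 p [0.6148 0.1176 0.0234] x [ 0.428  0.904 -0.001] y [ 0.904 -0.428 -0.002] z [-0.002  0.    -1.   ] w 0.0661 f [ 0.6  1.8 -2.6]
t 10.82 p [0.6146 0.1174 0.0231] x [ 0.428  0.904 -0.001] y [ 0.904 -0.428 -0.002] z [-0.003  0.    -1.   ] w 0.0655 f [ 1.   1.8 -3.6]
shift [-0.0043 -0.0005  0.0168] turn 0.0
```

View pics/s13.png

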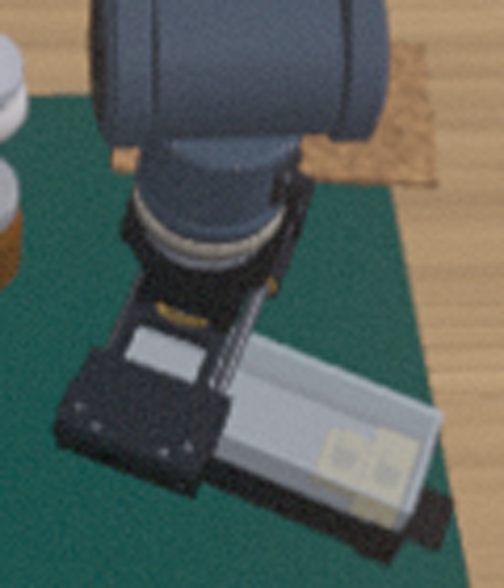

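Emit:
send_rows(
  steps=[0.06,-0.0005,0,0.0025,0,0.06,-0.001,0,0.005,0,0.06,-0.0015,0,0.0075,0,0.06,-0.002,0,0.01,0,0.06,-0.0025,0,0.0125,0,0.06,-0.003,0,0.015,0,0.06,-0.0033,0,0.0165,0,0.06,-0.0033,0,0.0165,0],
)

```text
time: 11.82
position: [0.6134, 0.1149, 0.0085]
tool_rot: [0.845, 0.535, -0.001, -0.001]
ft_force: [-1.8, 2.6, 8.1]
grip_width: 0.0655
```

Emit:
send_rows(
  steps=[0.087,0,0,0,0,0.087,0,0,0,0,0.087,0,0,0,0,0.087,0,0,0,0],
)

```text
time: 12.32
position: [0.6133, 0.1147, 0.0082]
tool_rot: [0.845, 0.535, -0.001, -0.001]
ft_force: [-0.5, 0.3, 0.2]
grip_width: 0.0863
```

Run:
```python
from h import *
o,r=st(); c=snap('scene'); save(c,'s14',(335,220,455,360),4.2)
```

```text
t 12.32 p [0.6133 0.1147 0.0082] x [ 0.428  0.904 -0.001] y [ 0.904 -0.428 -0.002] z [-0.002  0.    -1.   ] w 0.0863 f [-0.5  0.3  0.2]
```

View pics/s14.png

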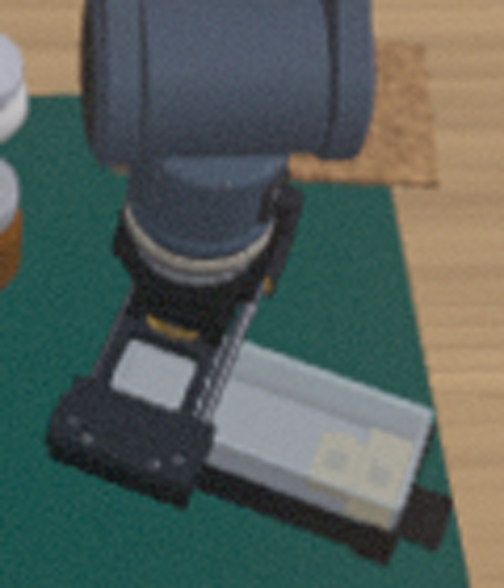

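Emit:
send_rows(
  steps=[0.087,0,0,-0.01,0,0.087,0,0,-0.02,0,0.087,0,0,-0.028,0,0.087,0.012,0,-0.028,0,0.087,0.024,0,-0.028,0,0.087,0.036,0,-0.028,0,0.087,0.049,0,-0.028,0,0.087,0.049,0,-0.028,0],
)

```text
time: 13.38
position: [0.6347, 0.1603, 0.0359]
tool_rot: [0.844, 0.536, -0.001, -0.001]
ft_force: [0.1, 0.1, 0.0]
grip_width: 0.0873
```

Run:
```python
from h import *
o,r=st(); c=snap('scene'); save(c,'s15',(335,220,455,360),4.2)
```

```text
t 13.38 p [0.6347 0.1603 0.0359] x [ 0.426  0.905 -0.   ] y [ 0.905 -0.426 -0.002] z [-0.002  0.001 -1.   ] w 0.0873 f [0.1 0.1 0. ]
```

View pics/s15.png

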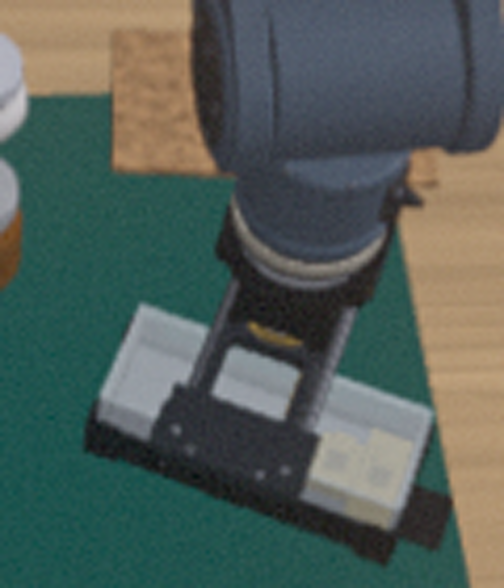

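Emit:
send_rows(
  steps=[0.055,0,0,0,0,0.055,0,0,0,0,0.055,0,0,0,0,0.055,0,0,0,0,0.055,0,0,-0.003,0,0.055,0,0,-0.008,0,0.055,0,0,-0.014,0,0.055,0,0,-0.02,0],
  force=12,
)

```text
time: 14.42
position: [0.6344, 0.1597, 0.0565]
tool_rot: [0.845, 0.535, -0.001, -0.001]
ft_force: [0.7, 1.2, -0.6]
grip_width: 0.0629
```

Run:
```python
from h import *
o,r=st(); c=snap('scene'); save(c,'s16',(335,220,455,360),4.2)
```

```text
t 14.43 p [0.6344 0.1597 0.0565] x [ 0.427  0.904 -0.001] y [ 0.904 -0.427 -0.002] z [-0.002  0.    -1.   ] w 0.0629 f [ 0.7  1.2 -0.6]
```

View pics/s16.png

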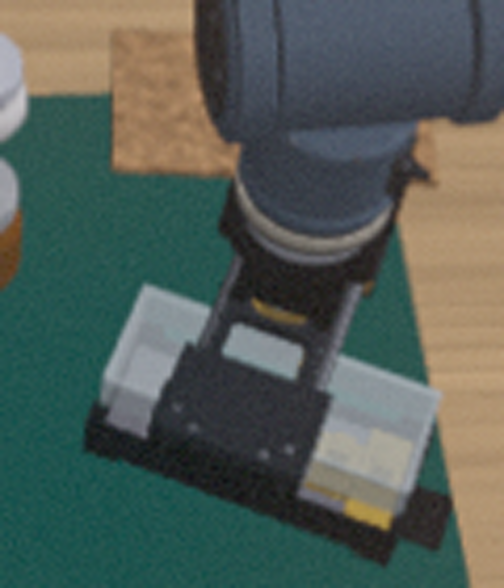

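Emit:
send_rows(
  steps=[0.055,0,0,-0.025,0,0.055,0,0,-0.06,0,0.055,0,0,-0.1,0,0.055,0,0,-0.1,0],
)

```text
time: 14.98
position: [0.6379, 0.1601, 0.1615]
tool_rot: [0.845, 0.535, 0.004, 0.002]
ft_force: [0.8, -0.1, -1.1]
grip_width: 0.0627
```

Run:
```python
from h import *
goto((.396,.2013,.12),-5.1)
```

```text
t 14.97 p [0.6379 0.1601 0.1615] x [0.427 0.904 0.005] y [ 0.904 -0.427  0.007] z [ 0.008  0.001 -1.   ] w 0.0627 f [ 0.8 -0.1 -1.1]
shift [-0.0661 -0.2366  0.0395] turn -0.3517
```

Emit:
send_rows(
  steps=[0.055,0,0,0,0,0.055,0,0,0,0],
)

```text
time: 15.22
position: [0.6371, 0.16, 0.1602]
tool_rot: [0.845, 0.535, 0.003, 0.001]
ft_force: [0.3, 0.7, -1.8]
grip_width: 0.0631
```

Run:
```python
from h import *
goto((.396,.2013,.12),-5.1)
```

```text
t 15.22 p [0.6371 0.16   0.1602] x [0.427 0.904 0.004] y [ 0.904 -0.427  0.005] z [ 0.006  0.001 -1.   ] w 0.0631 f [ 0.3  0.7 -1.8]
shift [-0.0656 -0.2359  0.0388] turn -0.3516
```

Emit:
send_rows(
  steps=[0.055,-0.008,-0.035,0,-0.05,0.055,-0.018,-0.075,0,-0.11,0.055,-0.03,-0.115,0,-0.17,0.055,-0.042,-0.155,0.01,-0.23,0.055,-0.054,-0.195,0.02,-0.29,0.055,-0.062,-0.225,0.03,-0.33,0.055,-0.0655,-0.236,0.039,-0.3516,0.055,-0.0655,-0.236,0.039,-0.3516],
)

```text
time: 16.23
position: [0.3939, 0.2013, 0.1187]
tool_rot: [0.738, 0.675, 0.001, 0.001]
ft_force: [-0.2, 0.3, 0.6]
grip_width: 0.0633
```

Run:
```python
from h import *
c=snap('scene'); save(c,'s17',(335,160,475,300),4.2)
goto((.396,.2013,.0145),-5.1)
```

```text
t 16.27 p [0.3957 0.2015 0.1193] x [0.089 0.996 0.001] y [ 0.996 -0.089  0.005] z [ 0.005  0.001 -1.   ] w 0.0632 f [ 0.6  0.7 -0.8]
shift [-0.0003 -0.0002  0.1048] turn -0.0001
```

View pics/s17.png

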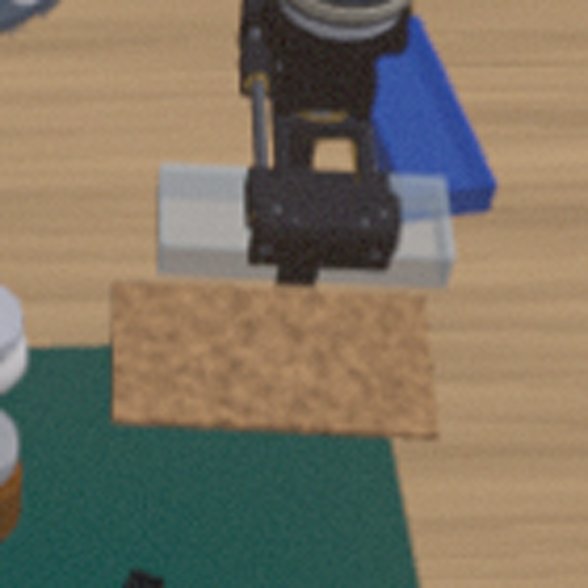

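Emit:
send_rows(
  steps=[0.055,0,0,0.02,0,0.055,0,0,0.04,0,0.055,0,0,0.055,0,0.055,0,0,0.068,0,0.055,0,0,0.08,0,0.055,0,0,0.088,0,0.055,0,0,0.094,0,0.055,0,0,0.094,0],
)

```text
time: 17.27
position: [0.3961, 0.2015, 0.025]
tool_rot: [0.738, 0.675, 0.002, 0.001]
ft_force: [0.0, -0.6, -1.6]
grip_width: 0.0631
```

Run:
```python
from h import *
c=snap('scene'); save(c,'s18',(335,160,475,300),4.2)
goto((.396,.2013,.0145),-5.1)
```

```text
t 17.32 p [0.3962 0.2015 0.0252] x [0.089 0.996 0.001] y [ 0.996 -0.089  0.005] z [ 0.005  0.001 -1.   ] w 0.0629 f [ 0.5 -0.6 -0.9]
shift [-0.0003 -0.0002  0.0107] turn -0.0
```

View pics/s18.png

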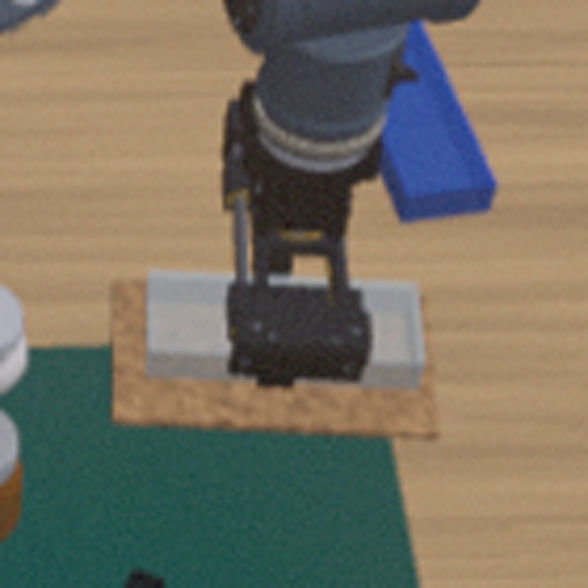

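Emit:
send_rows(
  steps=[0.055,-0.003,0,0.003,0,0.055,-0.005,0,0.006,0,0.055,-0.005,0,0.008,0,0.055,-0.005,0,0.0095,0,0.055,-0.005,0,0.0105,0,0.055,-0.005,0,0.0105,0],
)

```text
time: 18.08
position: [0.3958, 0.1966, 0.0147]
tool_rot: [0.738, 0.675, 0.002, 0.001]
ft_force: [0.5, 0.1, -1.4]
grip_width: 0.0628
```

Emit:
send_rows(
  steps=[0.055,0,0,0.0008,0,0.055,0,0,0.0015,0,0.055,0,0,0.0015,0],
)

```text
time: 18.45
position: [0.3959, 0.1967, 0.0137]
tool_rot: [0.738, 0.675, 0.002, 0.002]
ft_force: [-0.4, -0.5, 5.9]
grip_width: 0.0628
```

Contact. Release and rise.

Emit:
send_rows(
  steps=[0.087,0,0,0,0,0.087,0,0,0,0,0.087,0,0,0,0,0.087,0,0,0,0,0.087,0,0,-0.03,0,0.087,0,0,-0.08,0,0.087,0,0,-0.14,0,0.087,0,0,-0.18,0],
)

```text
time: 19.45
position: [0.3953, 0.1966, 0.1962]
tool_rot: [0.738, 0.675, 0.003, 0.002]
ft_force: [0.5, -0.2, 0.2]
grip_width: 0.087
```

Run:
```python
from h import *
st()
c=snap('scene'); save(c,'s19',(335,160,475,365),2.9)
t=snap('top'); save(t,'top2')
```

```text
t 19.45 p [0.3953 0.1966 0.1962] x [0.089 0.996 0.002] y [ 0.996 -0.089  0.008] z [ 0.008  0.001 -1.   ] w 0.087 f [ 0.5 -0.2  0.2]
```

View pics/s19.png

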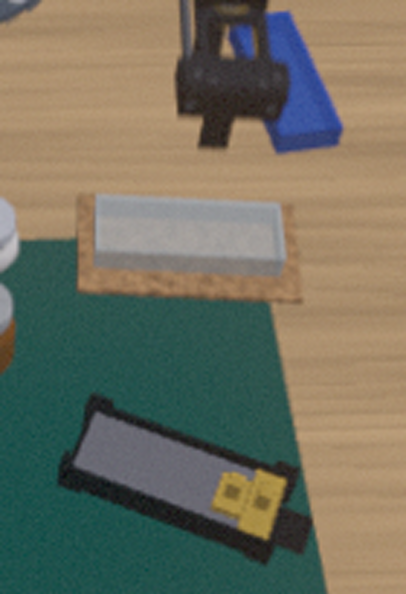

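View pics/top2.png

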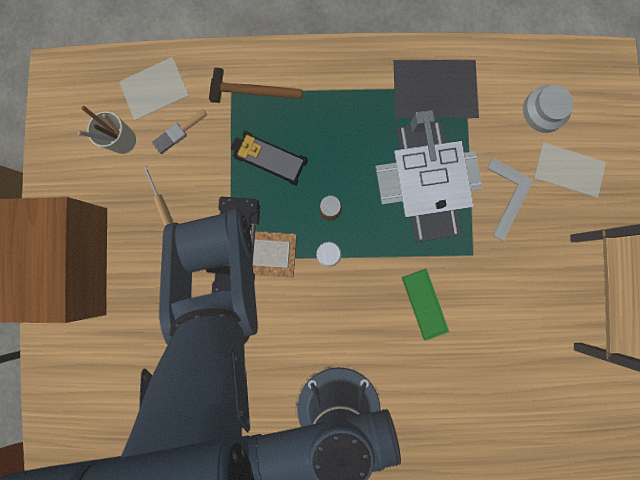

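Run:
```python
from h import *
t=load('top');s=load('scene')
save(t,'t5',(425,190,455,220),20); save(s,'s20',(195,255,235,290),18)
save(t,'t6',(225,125,315,190),8.8); save(s,'s21',(350,290,445,360),8.4)
np.set_printoptions(precision=4,suppress=True)
for c in (t,s):
    P=cloud(c); m=(P[...,0]>.4)&(P[...,0]<.6)&(P[...,1]<-.15)&(P[...,1]>-.4)&(P[...,2]>.055)&(P[...,2]<.09); Q=P[m]; print(len(Q),Q.mean(0),Q.min(0),Q.max(0))
```

```text
53 [ 0.5021 -0.2583  0.0679] [ 0.494  -0.2671  0.055 ] [ 0.5096 -0.2501  0.0748]
66 [ 0.5094 -0.2581  0.0675] [ 0.499  -0.2672  0.0564] [ 0.5171 -0.2507  0.0741]
```

View pics/t5.png

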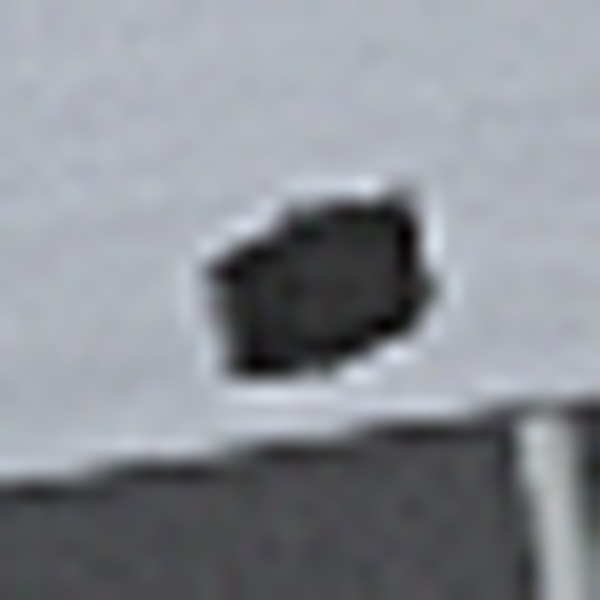

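View pics/s20.png

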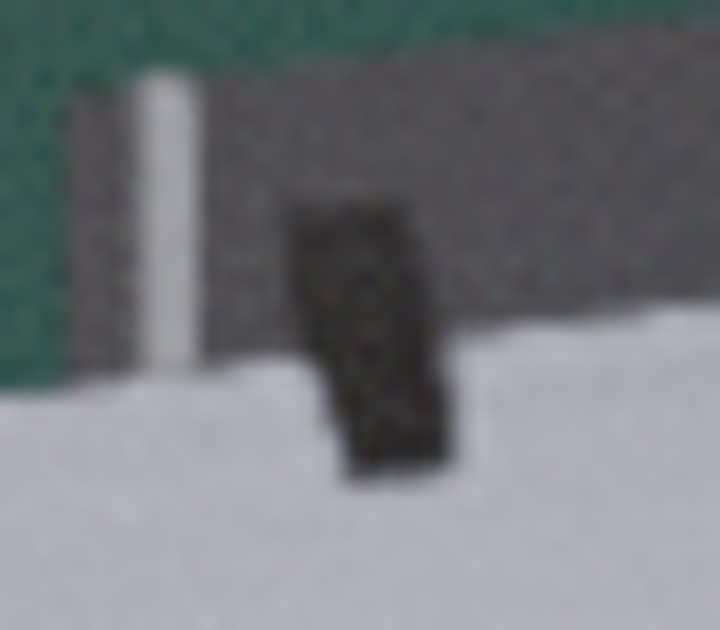

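View pics/t6.png

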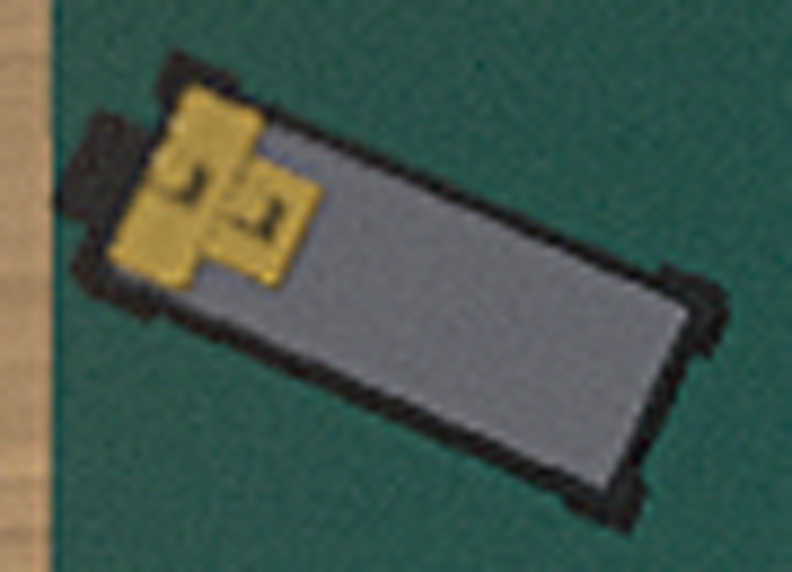

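View pics/s21.png

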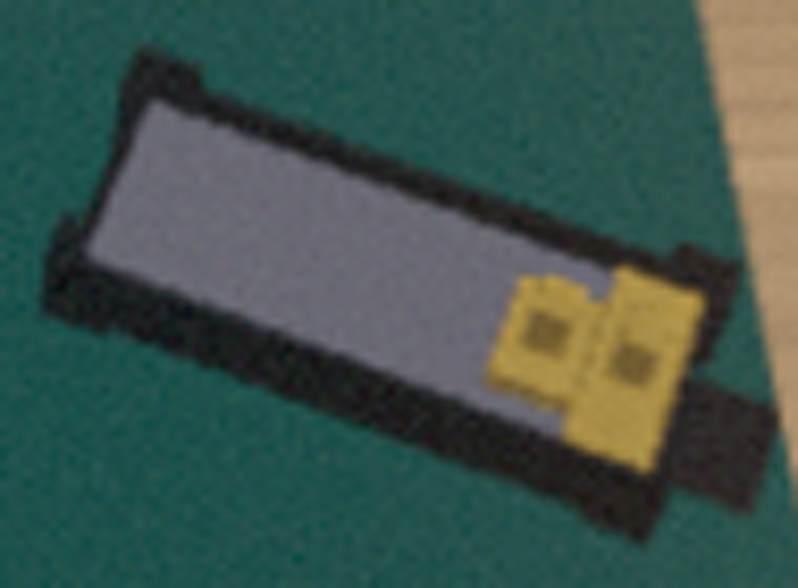

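Run:
```python
from h import *
np.set_printoptions(precision=4,suppress=True,linewidth=160)
t=load('top'); s=load('scene')
a=atz(t,unc([(100,243),(368,205),(412,467),(143,507)],(370,90),4),.026)
b=atz(s,unc([(93,165),(390,125),(413,385),(85,430)],(160,240),4.2),.026)
for q in (a,b):
    print(q, q.mean(0)); 
    for i in range(4):
        d=q[(i+1)%4]-q[i]; print(round(np.linalg.norm(d),4), round(np.degrees(np.arctan2(d[1],d[0])),1))
goto((.5057,-.258,.15),-82)
```

```text
[[ 0.6436 -0.1539  0.026 ]
 [ 0.6665 -0.3259  0.026 ]
 [ 0.4983 -0.347   0.026 ]
 [ 0.4755 -0.1761  0.026 ]] [ 0.571  -0.2507  0.026 ]
0.1735 -82.4
0.1695 -172.8
0.1724 97.6
0.1695 7.5
[[ 0.505  -0.3472  0.026 ]
 [ 0.4809 -0.1749  0.026 ]
 [ 0.6511 -0.1518  0.026 ]
 [ 0.6743 -0.3253  0.026 ]] [ 0.5778 -0.2498  0.026 ]
0.1739 98.0
0.1718 7.7
0.1751 -82.4
0.1707 -172.7
t 19.55 p [0.3977 0.1972 0.1977] x [0.088 0.996 0.004] y [ 0.996 -0.089  0.015] z [ 0.015  0.003 -1.   ] w 0.0872 f [-0.4  0.4  0.2]
shift [-0.4441  0.1472  0.048 ] turn 1.3425
```

Emit:
send_rows(
  steps=[0.06,-0.05,0.015,0,0.16,0.06,-0.1,0.03,0,0.33,0.06,-0.155,0.05,0,0.5,0.06,-0.21,0.07,0,0.67,0.06,-0.265,0.09,0,0.84,0.06,-0.32,0.11,0,1.01,0.06,-0.375,0.13,0,1.18,0.06,-0.43,0.145,0.0,1.34],
)

```text
time: 20.55
position: [0.5038, -0.2455, 0.1964]
tool_rot: [0.998, 0.068, 0.007, -0.002]
ft_force: [0.4, 0.0, -0.4]
grip_width: 0.06
```

Run:
```python
from h import *
goto((.5057,-.258,.10),-82.5)
```

```text
t 20.55 p [ 0.5038 -0.2455  0.1964] x [0.991 0.136 0.014] y [ 0.136 -0.991 -0.003] z [ 0.014  0.005 -1.   ] w 0.06 f [ 0.4  0.  -0.4]
shift [-0.0011  0.0129  0.0964] turn 0.0055
```

Emit:
send_rows(
  steps=[0.06,-0.0011,0.006,0.04,0,0.06,-0.0011,0.0129,0.096,0.005],
)

```text
time: 20.8
position: [0.5061, -0.2598, 0.099]
tool_rot: [0.998, 0.065, 0.008, -0.001]
ft_force: [0.4, 0.9, -0.1]
grip_width: 0.0599
```

Run:
```python
from h import *
goto((.5057,-.258,.10),-82.5)
```

```text
t 20.8 p [ 0.5061 -0.2598  0.099 ] x [0.992 0.129 0.016] y [ 0.129 -0.992 -0.001] z [ 0.015  0.003 -1.   ] w 0.0599 f [ 0.4  0.9 -0.1]
shift [-0.0001 -0.0018 -0.001 ] turn -0.0015
```

Emit:
send_rows(
  steps=[0.06,0,-0.001,0.015,0,0.06,0,-0.0015,0.03,0,0.06,0,-0.0018,0.045,0,0.06,0,-0.0018,0.058,0,0.06,0,-0.0018,0.062,0,0.06,0,-0.0018,0.062,0],
)

```text
time: 21.55
position: [0.507, -0.2578, 0.0371]
tool_rot: [0.998, 0.065, 0.008, -0.001]
ft_force: [-0.6, 0.8, -0.1]
grip_width: 0.06
```

Run:
```python
from h import *
st();s=snap('scene'); save(s,'s22',(160,220,290,380),3.7)
```

```text
t 21.55 p [ 0.507  -0.2578  0.0371] x [0.991 0.129 0.016] y [ 0.129 -0.992 -0.001] z [ 0.016  0.003 -1.   ] w 0.06 f [-0.6  0.8 -0.1]
```

View pics/s22.png

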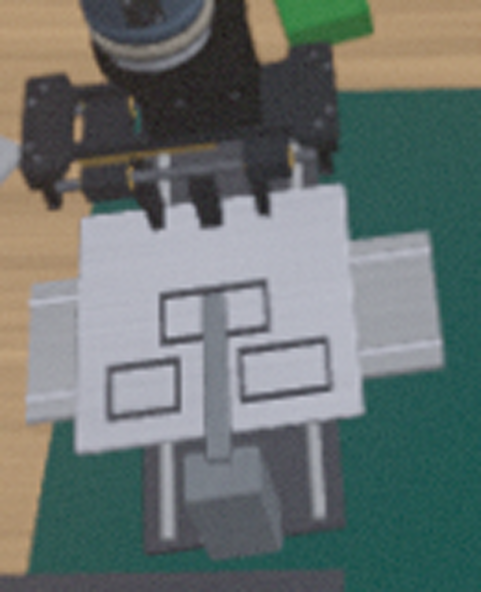

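Emit:
send_rows(
  steps=[0.01,0,0,0,0,0.01,0,0,0,0,0.01,0,0,0,0,0.01,0,0,0,0,0.01,0,0,0,0],
  force=25,
)

```text
time: 22.22
position: [0.5071, -0.258, 0.0375]
tool_rot: [0.998, 0.065, 0.008, -0.001]
ft_force: [0.2, -5.9, -0.2]
grip_width: 0.0183
```

Emit:
send_rows(
  steps=[0.01,-0.01,0,0,0,0.01,-0.02,0,0,0,0.01,-0.03,0,0,0,0.01,-0.04,0,0,0],
)

```text
time: 22.72
position: [0.4674, -0.2642, 0.0375]
tool_rot: [0.998, 0.065, 0.009, 0.0]
ft_force: [1.7, -0.7, 5.9]
grip_width: 0.0157
```

Run:
```python
from h import *
st();s=snap('scene'); save(s,'s23',(160,200,290,380),3.3)
```

```text
t 22.73 p [ 0.4674 -0.2642  0.0375] x [0.991 0.129 0.018] y [ 0.129 -0.992  0.002] z [ 0.018  0.    -1.   ] w 0.0157 f [ 1.7 -0.7  5.9]
```

View pics/s23.png

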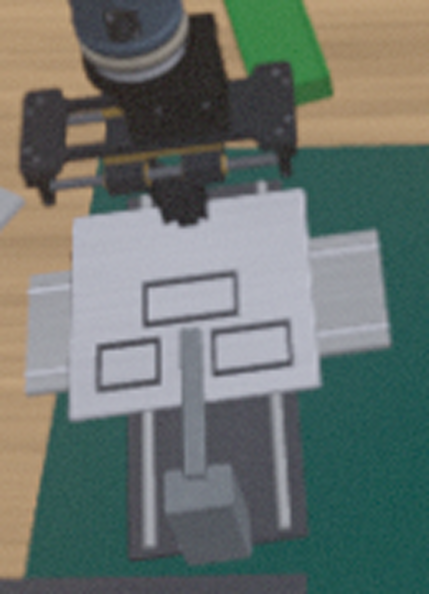

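Emit:
send_rows(
  steps=[0.01,-0.005,0,0,0,0.01,-0.01,0,0,0,0.01,-0.015,0,0,0,0.01,-0.02,0,0,0],
)

```text
time: 23.28
position: [0.4458, -0.2665, 0.0375]
tool_rot: [0.998, 0.065, 0.008, -0.0]
ft_force: [2.0, -0.2, 6.9]
grip_width: 0.0158
```

Emit:
send_rows(
  steps=[0.01,-0.005,0,0,0,0.01,-0.01,0,0,0,0.01,-0.015,0,0,0,0.01,-0.015,0,0,0],
)

```text
time: 23.78
position: [0.43, -0.2685, 0.0375]
tool_rot: [0.998, 0.065, 0.008, -0.0]
ft_force: [-0.4, -1.4, 5.3]
grip_width: 0.0158
```

Run:
```python
from h import *
st();s=snap('scene'); save(s,'s24',(160,200,290,380),3.3)
```

```text
t 23.77 p [ 0.43   -0.2685  0.0375] x [0.991 0.129 0.015] y [ 0.129 -0.992  0.   ] z [ 0.015  0.001 -1.   ] w 0.0158 f [-0.4 -1.4  5.3]
```

View pics/s24.png

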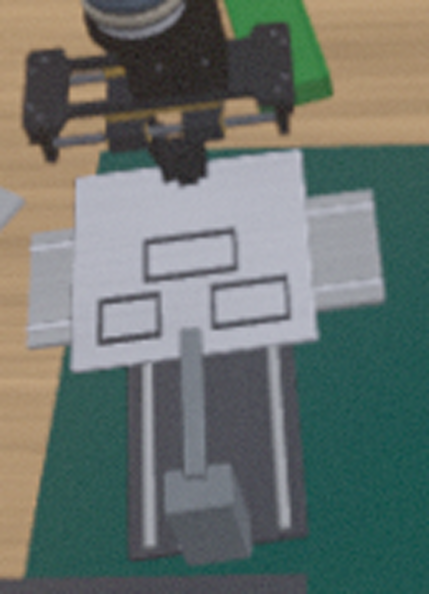

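Emit:
send_rows(
  steps=[0.01,-0.004,0,0,0,0.01,-0.008,0,0,0,0.01,-0.012,0,0,0,0.01,-0.015,0,0,0,0.01,-0.015,0,0,0],
)

```text
time: 24.45
position: [0.4145, -0.2706, 0.0375]
tool_rot: [0.998, 0.065, 0.007, -0.0]
ft_force: [0.9, -1.3, 6.5]
grip_width: 0.0154
```

Emit:
send_rows(
  steps=[0.01,-0.004,0,0,0,0.01,-0.008,0,0,0,0.01,-0.012,0,0,0,0.01,-0.015,0,0,0,0.01,-0.015,0,0,0],
)

```text
time: 25.08
position: [0.409, -0.2774, 0.0378]
tool_rot: [0.998, 0.063, 0.016, 0.006]
ft_force: [28.8, 3.5, -8.8]
grip_width: 0.0159
```

Run:
```python
from h import *
st();s=snap('scene'); save(s,'s25',(160,200,290,380),3.3)
```

```text
t 25.07 p [ 0.409  -0.2774  0.0378] x [0.992 0.125 0.031] y [ 0.125 -0.992  0.014] z [ 0.033 -0.01  -0.999] w 0.0159 f [28.8  3.5 -8.8]
```

View pics/s25.png

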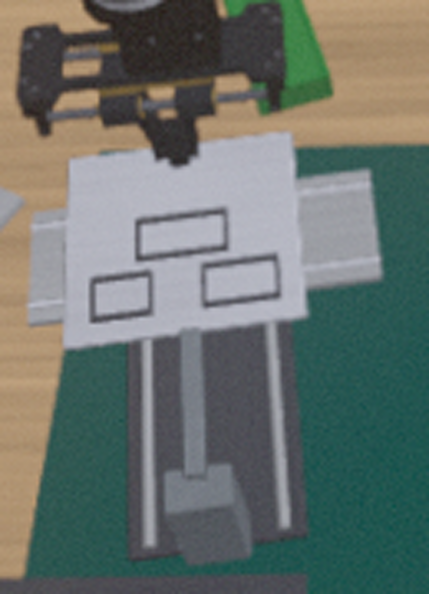

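Emit:
send_rows(
  steps=[0.01,0,0,0,0,0.01,0,0,-0.003,0,0.01,0,0,-0.006,0,0.01,0,0,-0.006,0],
  force=45,
)

```text
time: 25.62
position: [0.4086, -0.2749, 0.0385]
tool_rot: [0.998, 0.062, 0.015, 0.003]
ft_force: [15.5, 1.5, -43.2]
grip_width: 0.0155
```

Run:
```python
from h import *
st()
```

```text
t 25.62 p [ 0.4086 -0.2749  0.0385] x [0.992 0.123 0.029] y [ 0.123 -0.992  0.008] z [ 0.03  -0.004 -1.   ] w 0.0155 f [ 15.5   1.5 -43.2]
```

Emit:
send_rows(
  steps=[0.06,0,0,0,0,0.06,0,0,0,0,0.06,0,0,0,0,0.06,0,0,-0.03,0,0.06,0,0,-0.08,0,0.06,0,0,-0.12,0],
)

```text
time: 26.38
position: [0.4046, -0.2745, 0.1607]
tool_rot: [0.998, 0.061, 0.015, 0.004]
ft_force: [0.0, -0.5, 0.0]
grip_width: 0.0591
```

Run:
```python
from h import *
np.set_printoptions(precision=4,suppress=True,linewidth=160)
t=load('top');s=load('scene')
D=[]
for nm,q,w in (('L',[(195,85),(268,115),(185,292),(108,262)],[(620,265),(705,293),(652,472),(563,437)]),('S',[(258,158),(322,187),(278,290),(200,255)],[(527,275),(595,303),(560,408),(487,380)])):
    A=atz(t,unc(q,(225,125),8.8),.028); B=atz(s,unc(w,(350,290),8.4),.028)
    for X in (A,B): print(nm,X.mean(0),[np.linalg.norm(X[(i+1)%4]-X[i]) for i in range(4)],[np.degrees(np.arctan2(*(X[(i+1)%4]-X[i])[1::-1])) for i in range(4)])
goto((.67,.22,.12),-25.5)
```

```text
L [0.662 0.222 0.028] [np.float64(0.023242098108632828), np.float64(0.056828836905462136), np.float64(0.024249017379592175), np.float64(0.057391841985929296)] [np.float64(-114.0251685491099), np.float64(154.8923168275113), np.float64(67.24054418842692), np.float64(-26.096778638830667)]
L [0.6671 0.224  0.028 ] [np.float64(0.023691366452848826), np.float64(0.05679952826106751), np.float64(0.024527141886054604), np.float64(0.05545977787951449)] [np.float64(66.96389172593753), np.float64(-23.76542500684316), np.float64(-116.20539936447065), np.float64(155.39209111620826)]
S [0.6514 0.2001 0.028 ] [np.float64(0.020607917193900267), np.float64(0.03253108367735837), np.float64(0.025028525961000535), np.float64(0.03276191321614644)] [np.float64(-115.96226401143555), np.float64(156.81669844911667), np.float64(64.37081957722846), np.float64(-30.94048072321573)]
S [0.659  0.2001 0.028 ] [np.float64(0.01947295378874451), np.float64(0.0337956367316602), np.float64(0.02033614326954854), np.float64(0.034487067191363505)] [np.float64(62.24180713223258), np.float64(-24.594962682667038), np.float64(-115.70668686368177), np.float64(153.92786455860488)]
t 26.38 p [ 0.4046 -0.2745  0.1607] x [0.992 0.122 0.03 ] y [ 0.122 -0.992  0.009] z [ 0.031 -0.005 -1.   ] w 0.0591 f [ 0.  -0.5  0. ]
shift [ 0.3227 -0.4587  0.0462] turn -1.0032
```

Emit:
send_rows(
  steps=[0.03,0.03,-0.05,0,-0.12,0.03,0.07,-0.1,0,-0.26,0.03,0.11,-0.155,0,-0.4,0.03,0.15,-0.21,0,-0.54,0.03,0.19,-0.265,0,-0.68,0.03,0.23,-0.32,0,-0.82,0.03,0.27,-0.375,0.0,-0.95,0.03,0.3,-0.43,0.0,-1.003],
)

```text
time: 27.38
position: [0.6385, 0.1638, 0.1666]
tool_rot: [0.845, 0.534, 0.012, 0.011]
ft_force: [0.5, -0.5, -0.2]
grip_width: 0.03
```

Emit:
send_rows(
  steps=[0.03,0,0,0,0,0.03,0,0,0,0],
)

```text
time: 27.62
position: [0.6375, 0.1633, 0.1669]
tool_rot: [0.845, 0.534, 0.011, 0.011]
ft_force: [-0.1, -1.1, 0.1]
grip_width: 0.0298
```

Run:
```python
from h import *
s=snap('scene'); t=snap('top'); save(s,'s26',(330,210,470,370),3.7); save(t,'t7',(360,80,500,240),3.7)
goto((.655,.200,.10),-25)
```

```text
t 27.73 p [0.6376 0.1621 0.1668] x [0.43  0.903 0.007] y [ 0.902 -0.43   0.03 ] z [ 0.031 -0.006 -1.   ] w 0.0304 f [-0.1  0.   0.2]
shift [ 0.0412 -0.0026  0.0671] turn -0.0089
```

View pics/s26.png

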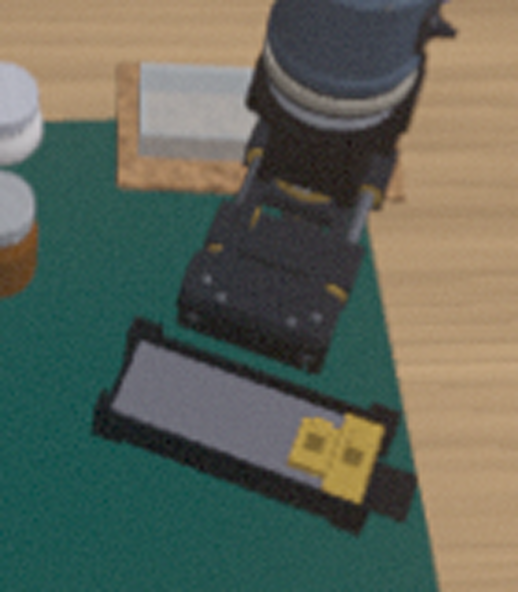

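View pics/t7.png

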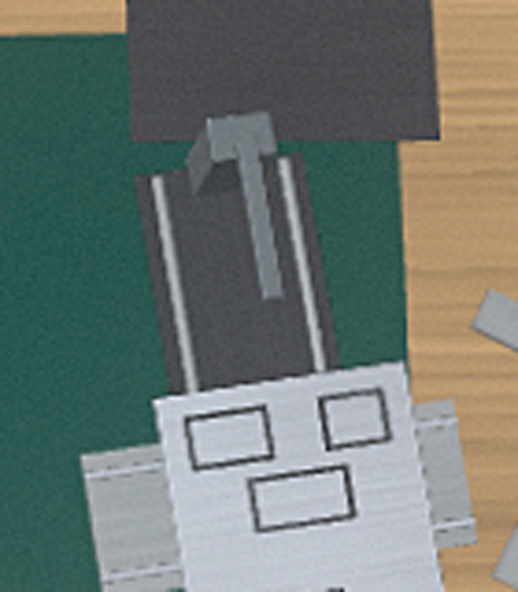

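Emit:
send_rows(
  steps=[0.03,0.02,-0.001,0.02,-0.009,0.03,0.035,-0.002,0.045,-0.009,0.03,0.0412,-0.0026,0.067,-0.009,0.03,0.0412,-0.0026,0.087,-0.009,0.03,0.0412,-0.0026,0.1,-0.009,0.03,0.0412,-0.0026,0.1,-0.009],
)

```text
time: 28.48
position: [0.6551, 0.199, 0.0657]
tool_rot: [0.843, 0.537, 0.01, 0.01]
ft_force: [0.7, -0.6, 0.1]
grip_width: 0.0301
```

Run:
```python
from h import *
s=snap('scene'); save(s,'s27',(360,260,450,360),6)
goto((.655,.200,.0335),-25)
```

```text
t 28.52 p [0.6559 0.1993 0.0668] x [0.423 0.906 0.007] y [ 0.906 -0.423  0.03 ] z [ 0.03  -0.007 -1.   ] w 0.0302 f [-0.3  0.6  0.6]
shift [ 0.0001 -0.0021  0.0332] turn -0.0004
```

View pics/s27.png

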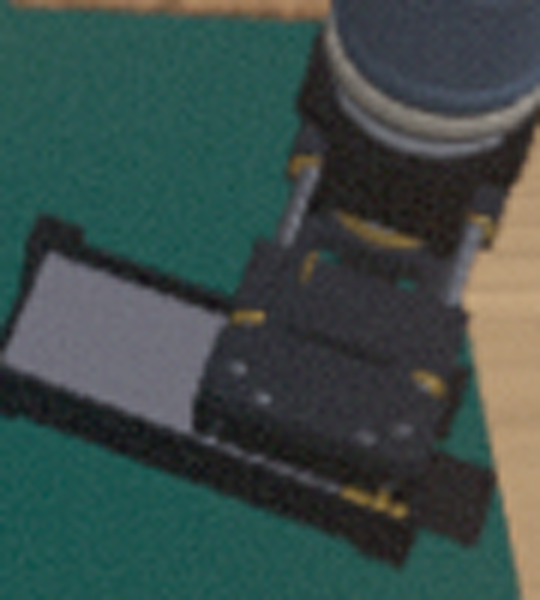

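Emit:
send_rows(
  steps=[0.03,0,-0.001,0.006,0,0.03,0,-0.002,0.012,0,0.03,0,-0.002,0.018,0,0.03,0,-0.002,0.023,0,0.03,0,-0.002,0.028,0,0.03,0,-0.002,0.0325,0,0.03,0,-0.002,0.0325,0],
)

```text
time: 29.4
position: [0.6547, 0.1998, 0.0337]
tool_rot: [0.843, 0.537, 0.01, 0.011]
ft_force: [-0.2, -0.9, -0.1]
grip_width: 0.0301
```

Emit:
send_rows(
  steps=[0.005,0,0,0,0,0.005,0,0,0,0,0.005,0,0,0,0,0.005,0,0,0,0],
  force=20,
)

```text
time: 29.9
position: [0.6547, 0.1999, 0.034]
tool_rot: [0.843, 0.537, 0.011, 0.011]
ft_force: [-1.2, -0.3, 2.0]
grip_width: 0.0118
```

Emit:
send_rows(
  steps=[0.005,0,0,-0.006,0,0.005,0,0,-0.014,0,0.005,0,0,-0.026,0,0.005,0,0,-0.05,0,0.005,0,0,-0.08,0,0.005,0,0,-0.11,0,0.005,0,0,-0.11,0],
)

```text
time: 30.78
position: [0.6538, 0.201, 0.1477]
tool_rot: [0.843, 0.537, 0.014, 0.012]
ft_force: [-0.3, -0.4, -1.2]
grip_width: 0.0116
```

Run:
```python
from h import *
s=snap('scene'); t=snap('top'); save(s,'s28',(330,210,470,370),3.7)
st()
save(t,'t8',(390,140,490,240),7); save(s,'s29',(160,210,290,350),5)
```

```text
t 30.88 p [0.6512 0.2006 0.1439] x [0.423 0.906 0.006] y [ 0.906 -0.423  0.029] z [ 0.029 -0.007 -1.   ] w 0.0116 f [-0.4 -1.  -0.7]
```

View pics/s28.png

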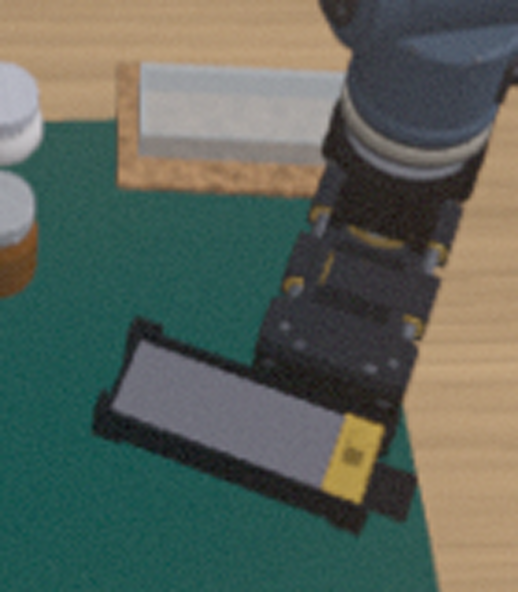

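View pics/t8.png

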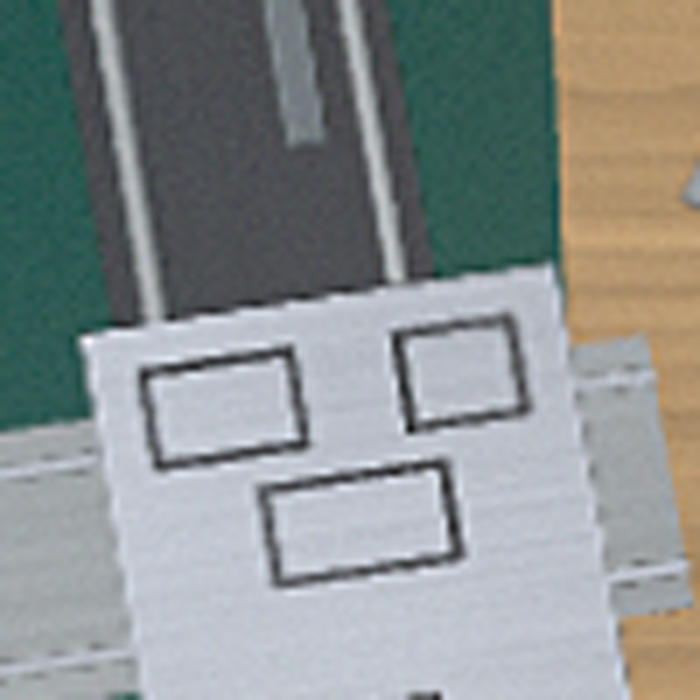

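View pics/s29.png

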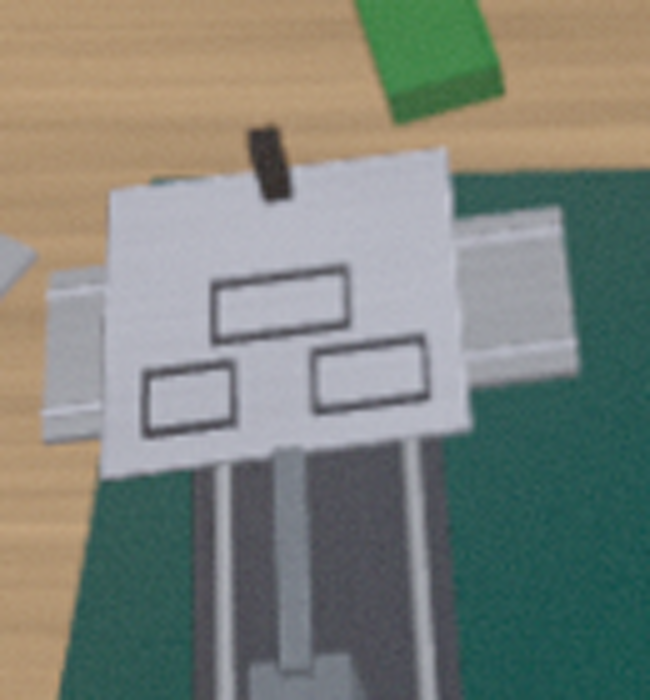

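Run:
```python
from h import *
np.set_printoptions(precision=4,suppress=True,linewidth=160)
t=load('top');s=load('scene')
off={'S':(.121,-.045),'M':(.121,.042),'L':(.073,0)}
TT={'S':[(398,332),(513,317),(527,410),(412,430)],'L':[(263,488),(447,463),(460,555),(278,582)],'M':[(145,370),(292,350),(305,447),(158,467)]}
SS={'L':[(213,283),(347,267),(347,325),(215,342)],'S':[(145,371),(233,362),(235,423),(145,436)],'M':[(312,348),(427,338),(430,398),(315,412)]}
a=np.radians(7.5);Rz=np.array([[np.cos(a),-np.sin(a)],[np.sin(a),np.cos(a)]])
for k in 'SML':
    A=atz(t,unc(TT[k],(390,140),7),.0285).mean(0)[:2];B=atz(s,unc(SS[k],(160,210),5),.0285).mean(0)[:2]
    M=(A+B)/2; print(k,A,B,M,'handle',M-Rz@off[k], A-Rz@off[k],B-Rz@off[k])
# pointer tip at z=.066..  top: arm end bottom centre (305,143) z~.08
print(atz(t,unc([(305,143)],(390,140),7),.096), atz(s,unc([(290,450)],(160,210),5),.096))
```

```text
S [ 0.533  -0.3044] [ 0.5371 -0.3034] [ 0.5351 -0.3039] handle [ 0.4092 -0.2751] [ 0.4072 -0.2755] [ 0.4113 -0.2746]
M [ 0.521  -0.2181] [ 0.5254 -0.2169] [ 0.5232 -0.2175] handle [ 0.4087 -0.2749] [ 0.4066 -0.2756] [ 0.4109 -0.2743]
L [ 0.4795 -0.2661] [ 0.4834 -0.2654] [ 0.4815 -0.2658] handle [ 0.4091 -0.2753] [ 0.4071 -0.2757] [ 0.411 -0.275]
[[ 0.6018 -0.2353  0.096 ]] [[ 0.6084 -0.2351  0.096 ]]
```

Run:
```python
from h import *
goto((.5351,-.3039,.14),-82.5)
```

```text
t 30.88 p [0.6512 0.2006 0.1439] x [0.423 0.906 0.006] y [ 0.906 -0.423  0.029] z [ 0.029 -0.007 -1.   ] w 0.0116 f [-0.4 -1.  -0.7]
shift [-0.5063  0.1081  0.0039] turn 1.0031
```

Emit:
send_rows(
  steps=[0.005,-0.04,0.005,0,0.1,0.005,-0.1,0.015,-0.01,0.22,0.005,-0.16,0.025,-0.01,0.35,0.005,-0.22,0.04,-0.01,0.48,0.005,-0.28,0.055,-0.01,0.61,0.005,-0.34,0.07,-0.01,0.74,0.005,-0.4,0.085,-0.01,0.87,0.005,-0.45,0.1,0,0.99],
)

```text
time: 31.88
position: [0.5503, -0.2516, 0.1429]
tool_rot: [0.997, 0.069, 0.014, 0.004]
ft_force: [0.9, -0.0, -0.4]
grip_width: 0.0119
```

Emit:
send_rows(
  steps=[0.005,0,0,0,0,0.005,0,0,0,0],
)

```text
time: 32.12
position: [0.5491, -0.2508, 0.1412]
tool_rot: [0.998, 0.069, 0.012, 0.003]
ft_force: [0.6, 0.2, -0.5]
grip_width: 0.0117
```

Run:
```python
from h import *
goto((.5351,-.3039,.07),-82.5)
```

```text
t 32.12 p [ 0.5491 -0.2508  0.1412] x [0.99  0.138 0.024] y [ 0.138 -0.99   0.007] z [ 0.025 -0.003 -1.   ] w 0.0117 f [ 0.6  0.2 -0.5]
shift [-0.0229  0.0501  0.071 ] turn 0.0075
```

Emit:
send_rows(
  steps=[0.005,-0.012,0.025,0,0.005,0.005,-0.02,0.045,0,0.0075,0.005,-0.0229,0.0501,0.01,0.0075,0.005,-0.0229,0.0501,0.03,0.0075,0.005,-0.0229,0.0501,0.05,0.0075,0.005,-0.0229,0.0501,0.065,0.0075,0.005,-0.0229,0.0501,0.071,0.0075,0.005,-0.0229,0.0501,0.071,0.0075],
)

```text
time: 33.12
position: [0.5351, -0.3035, 0.0697]
tool_rot: [0.998, 0.066, 0.012, 0.002]
ft_force: [0.1, -0.4, -1.7]
grip_width: 0.0118
```

Run:
```python
from h import *
s=snap('scene'); save(s,'s30',(170,230,270,330),7)
t=snap('top'); save(t,'t9',(390,140,490,240),6)
goto((.5351,-.3039,.0425),-82.5)
```

```text
t 33.23 p [ 0.5356 -0.3041  0.0706] x [0.991 0.131 0.025] y [ 0.131 -0.991  0.007] z [ 0.026 -0.004 -1.   ] w 0.0118 f [-0.2 -0.2 -0.2]
shift [-0.0011 -0.0005  0.0281] turn 0.0001
```

View pics/s30.png

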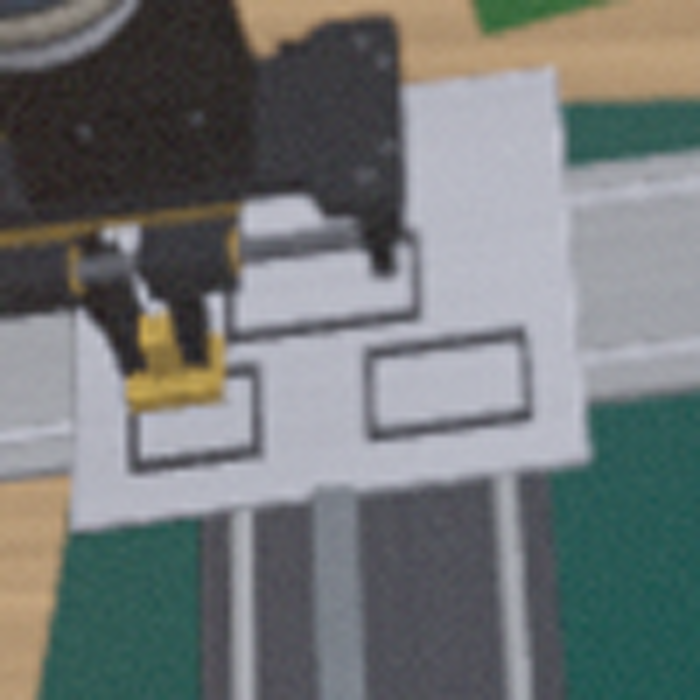

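Run:
```python
from h import *
np.set_printoptions(precision=4,suppress=True,linewidth=160)
s=load('scene')
a=np.radians(7.5);ex=np.array([np.cos(a),np.sin(a)]);ey=np.array([-ex[1],ex[0]])
# foot front bottom L,R; front top edge L,R
for nm,q,z in (('bot',[(133,411),(223,402)],.0546),('top',[(128,377),(222,367)],.0646)):
    A=atz(s,unc(q,(170,230),7),z)[:,:2]; m=A.mean(0); c=m-ex*.012
    print(nm,A,np.linalg.norm(A[1]-A[0]),'centre',c,'rel TCP slide', (c-[.5356,-.3041])@ex,(c-[.5356,-.3041])@ey, 'rel pocket(scene)',(c-[.5371,-.3034])@ex,(c-[.5371,-.3034])@ey)
```

```text
bot [[ 0.551  -0.3171]
 [ 0.5481 -0.2871]] 0.030076501194060405 centre [ 0.5376 -0.3037] rel TCP slide 0.0020846186007155276 0.0001767881010557311 rel pocket(scene) 0.0005060829741007225 -0.00032143401357582997
top [[ 0.544  -0.3175]
 [ 0.5407 -0.2864]] 0.03130207138068447 centre [ 0.5304 -0.3035] rel TCP slide -0.005046815581783336 0.0012685158512009927 rel pocket(scene) -0.0066253512083981414 0.0007702937365694317
```

Emit:
send_rows(
  steps=[0.005,-0.0008,-0.0005,0.006,0,0.005,-0.0011,-0.0005,0.012,0,0.005,-0.0011,-0.0005,0.017,0,0.005,-0.0011,-0.0005,0.021,0,0.005,-0.0011,-0.0005,0.024,0,0.005,-0.0011,-0.0005,0.026,0,0.005,-0.0011,-0.0005,0.027,0,0.005,-0.0011,-0.0005,0.027,0],
)

```text
time: 34.22
position: [0.5351, -0.3039, 0.0436]
tool_rot: [0.998, 0.065, 0.013, 0.003]
ft_force: [0.2, 0.0, -0.9]
grip_width: 0.0116
```

Emit:
send_rows(
  steps=[0.005,0,0,0.0008,0,0.005,0,0,0.0016,0,0.005,0,0,0.0016,0],
)

```text
time: 34.6
position: [0.5352, -0.3039, 0.0421]
tool_rot: [0.998, 0.065, 0.013, 0.003]
ft_force: [-0.5, -0.3, -1.0]
grip_width: 0.0117
```

Run:
```python
from h import *
st();s=snap('scene'); save(s,'s31',(170,230,270,330),7)
```

```text
t 34.6 p [ 0.5352 -0.3039  0.0421] x [0.991 0.131 0.025] y [ 0.131 -0.991  0.008] z [ 0.026 -0.004 -1.   ] w 0.0117 f [-0.5 -0.3 -1. ]
```

View pics/s31.png

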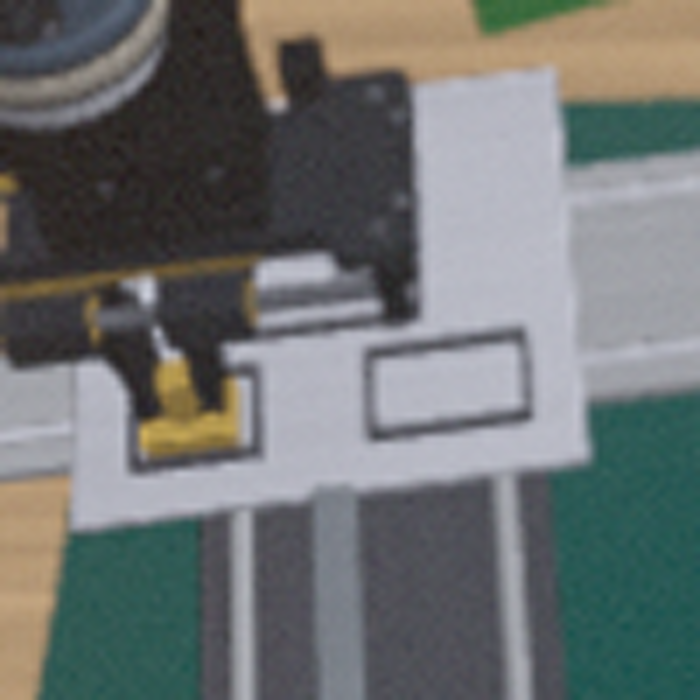

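Emit:
send_rows(
  steps=[0.005,0,0,0.0007,0,0.005,0,0,0.0014,0,0.005,0,0,0.0014,0],
)

```text
time: 35.02
position: [0.5355, -0.304, 0.0417]
tool_rot: [0.998, 0.066, 0.013, 0.003]
ft_force: [-1.1, 1.0, 7.0]
grip_width: 0.0116
```

Emit:
send_rows(
  steps=[0.035,0,0,0,0,0.035,0,0,0,0,0.035,0,0,0,0,0.035,0,0,-0.02,0,0.035,0,0,-0.05,0,0.035,0,0,-0.1,0,0.035,0,0,-0.1,0],
)

```text
time: 35.9
position: [0.5356, -0.3058, 0.1473]
tool_rot: [0.998, 0.066, 0.017, 0.007]
ft_force: [0.4, -0.2, -0.2]
grip_width: 0.0349
```

Run:
```python
from h import *
s=snap('scene'); save(s,'s32',(170,230,270,330),7); save(s,'s33',(350,290,445,360),8.4)
goto((.6645,.223,.14),-25)
```

```text
t 35.95 p [ 0.5342 -0.3046  0.145 ] x [0.991 0.131 0.03 ] y [ 0.131 -0.991  0.013] z [ 0.031 -0.009 -0.999] w 0.0351 f [0.3 0.9 0.3]
shift [ 0.1982 -0.5061  0.0045] turn -1.0033
```

View pics/s32.png

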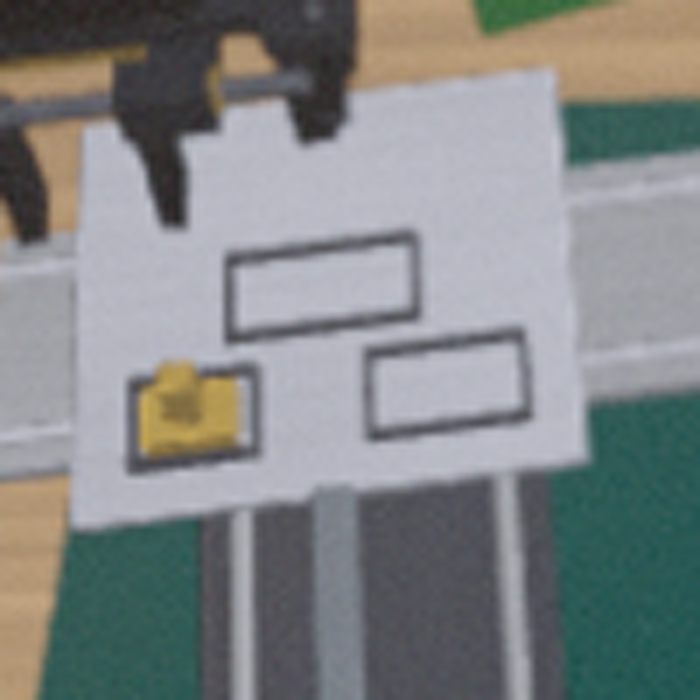

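View pics/s33.png

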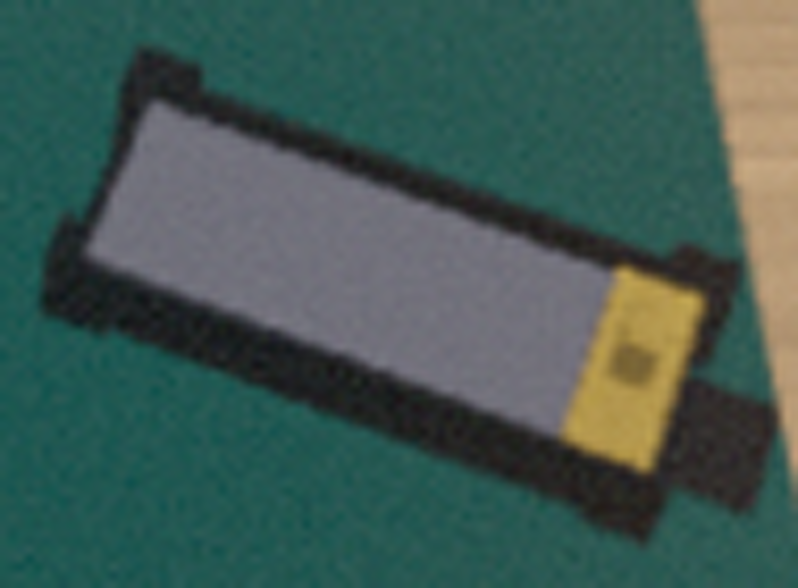

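Emit:
send_rows(
  steps=[0.026,0.015,-0.04,-0.005,-0.1,0.026,0.04,-0.1,-0.01,-0.22,0.026,0.065,-0.16,-0.01,-0.35,0.026,0.09,-0.22,-0.01,-0.48,0.026,0.115,-0.28,-0.01,-0.61,0.026,0.14,-0.34,-0.01,-0.74,0.026,0.16,-0.4,-0.01,-0.87,0.026,0.18,-0.45,0,-0.99],
)

```text
time: 36.95
position: [0.6522, 0.1618, 0.1451]
tool_rot: [0.846, 0.533, 0.011, 0.012]
ft_force: [0.6, -0.2, -0.5]
grip_width: 0.0261
```

Emit:
send_rows(
  steps=[0.026,0,0,0,0,0.026,0,0,0,0],
)

```text
time: 37.2
position: [0.6511, 0.1618, 0.1439]
tool_rot: [0.846, 0.534, 0.009, 0.012]
ft_force: [-0.1, -0.9, -0.5]
grip_width: 0.0257
```

Run:
```python
from h import *
s=snap('scene'); t=snap('top'); save(s,'s34',(350,290,445,360),8.4); save(t,'t10',(410,150,480,240),6.6)
goto((.6645,.223,.07),-25)
```

```text
t 37.3 p [0.6517 0.1603 0.1447] x [0.432 0.902 0.004] y [ 0.901 -0.432  0.031] z [ 0.029 -0.01  -1.   ] w 0.0254 f [ 0.1  0.3 -0.7]
shift [ 0.0618 -0.0179  0.0744] turn -0.0109
```

View pics/s34.png

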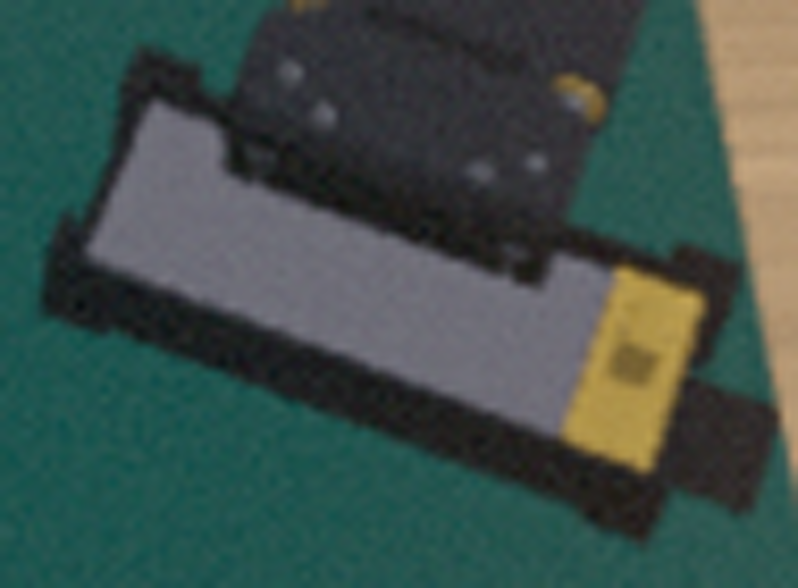

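View pics/t10.png

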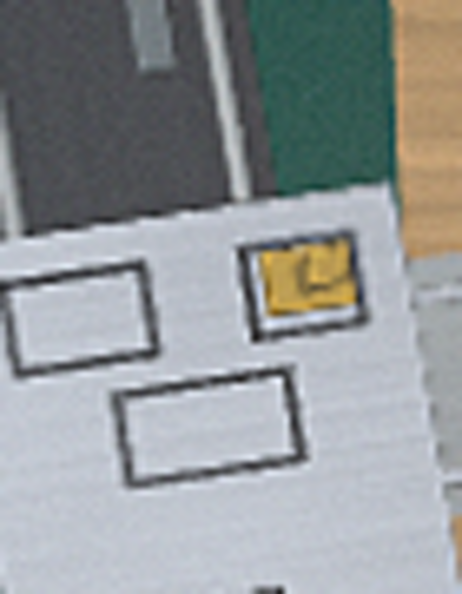

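Emit:
send_rows(
  steps=[0.026,0.025,-0.007,0.01,-0.005,0.026,0.05,-0.014,0.03,-0.01,0.026,0.0618,-0.0179,0.05,-0.011,0.026,0.0618,-0.0179,0.07,-0.011,0.026,0.0618,-0.0179,0.08,-0.011,0.026,0.0618,-0.0179,0.08,-0.011],
)

```text
time: 38.05
position: [0.6639, 0.2219, 0.0631]
tool_rot: [0.844, 0.537, 0.009, 0.012]
ft_force: [0.4, -0.3, -0.1]
grip_width: 0.0258
```

Run:
```python
from h import *
s=snap('scene'); save(s,'s35',(360,260,460,360),6)
goto((.6645,.223,.034),-25)
```

```text
t 38.1 p [0.6647 0.2222 0.0641] x [0.423 0.906 0.003] y [ 0.906 -0.423  0.03 ] z [ 0.029 -0.01  -1.   ] w 0.0258 f [-0.8 -0.1  0.7]
shift [ 0.0006 -0.0014  0.0301] turn -0.0009
```

View pics/s35.png

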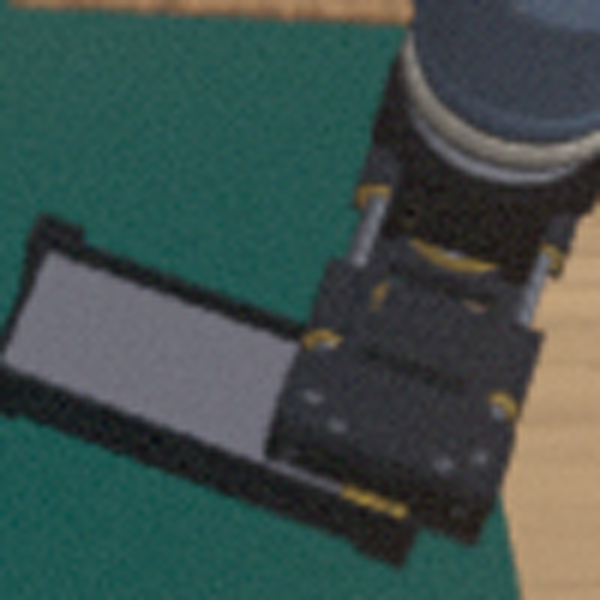

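Emit:
send_rows(
  steps=[0.026,0.0006,-0.001,0.006,0,0.026,0.0006,-0.0014,0.012,0,0.026,0.0006,-0.0014,0.017,0,0.026,0.0006,-0.0014,0.022,0,0.026,0.0006,-0.0014,0.026,0,0.026,0.0006,-0.0014,0.03,0,0.026,0.0006,-0.0014,0.03,0],
)

```text
time: 38.98
position: [0.6642, 0.2229, 0.0336]
tool_rot: [0.844, 0.537, 0.009, 0.012]
ft_force: [0.3, 0.3, 0.5]
grip_width: 0.0261
```

Emit:
send_rows(
  steps=[0.005,0,0,0,0,0.005,0,0,0,0,0.005,0,0,0,0,0.005,0,0,0,0],
  force=20,
)

```text
time: 39.48
position: [0.6643, 0.223, 0.034]
tool_rot: [0.844, 0.537, 0.009, 0.012]
ft_force: [-0.6, 0.3, 2.5]
grip_width: 0.0118
```

Emit:
send_rows(
  steps=[0.005,0,0,-0.005,0,0.005,0,0,-0.011,0,0.005,0,0,-0.018,0,0.005,0,0,-0.03,0,0.005,0,0,-0.06,0,0.005,0,0,-0.1,0,0.005,0,0,-0.11,0,0.005,0,0,-0.11,0],
)

```text
time: 40.48
position: [0.6614, 0.2241, 0.1447]
tool_rot: [0.844, 0.537, 0.01, 0.012]
ft_force: [-0.1, 0.0, -1.7]
grip_width: 0.0116
```

Run:
```python
from h import *
s=snap('scene'); save(s,'s36',(340,210,480,370),3.7)
goto((.4815,-.2658,.14),-82.5)
```

```text
t 40.52 p [0.6604 0.2239 0.1433] x [0.423 0.906 0.002] y [ 0.906 -0.423  0.029] z [ 0.027 -0.01  -1.   ] w 0.0117 f [-0.8 -0.3 -1.3]
shift [-0.5194  0.0451  0.0034] turn 1.0027
```

View pics/s36.png

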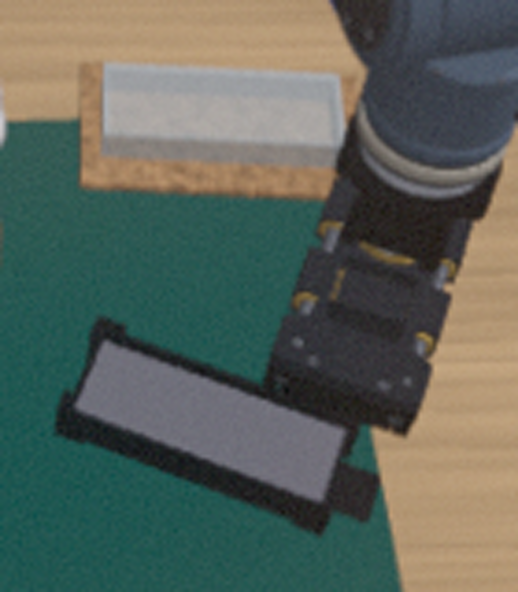

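Emit:
send_rows(
  steps=[0.005,-0.04,0.003,0,0.1,0.005,-0.1,0.007,-0.01,0.22,0.005,-0.16,0.012,-0.01,0.35,0.005,-0.22,0.017,-0.01,0.48,0.005,-0.28,0.022,-0.01,0.61,0.005,-0.34,0.027,-0.01,0.74,0.005,-0.4,0.033,-0.01,0.87,0.005,-0.46,0.04,0,0.99],
)

```text
time: 41.52
position: [0.5007, -0.2111, 0.1423]
tool_rot: [0.997, 0.07, 0.013, 0.006]
ft_force: [0.9, 0.6, -2.2]
grip_width: 0.0114
```

Emit:
send_rows(
  steps=[0.005,0,0,0,0,0.005,0,0,0,0],
)

```text
time: 41.78
position: [0.4995, -0.2106, 0.1408]
tool_rot: [0.998, 0.069, 0.011, 0.004]
ft_force: [0.2, 0.2, -1.5]
grip_width: 0.0117
```

Run:
```python
from h import *
goto((.4815,-.2658,.07),-82.5)
```

```text
t 41.77 p [ 0.4995 -0.2106  0.1408] x [0.99  0.138 0.022] y [ 0.138 -0.99   0.01 ] z [ 0.023 -0.007 -1.   ] w 0.0117 f [ 0.2  0.2 -1.5]
shift [-0.0269  0.0515  0.0707] turn 0.0076
```

Emit:
send_rows(
  steps=[0.005,-0.014,0.025,0,0.005,0.005,-0.024,0.045,0,0.0076,0.005,-0.0269,0.0515,0.01,0.0076,0.005,-0.0269,0.0515,0.03,0.0076,0.005,-0.0269,0.0515,0.05,0.0076,0.005,-0.0269,0.0515,0.065,0.0076,0.005,-0.0269,0.0515,0.071,0.0076,0.005,-0.0269,0.0515,0.071,0.0076],
)

```text
time: 42.78
position: [0.4816, -0.2653, 0.0693]
tool_rot: [0.998, 0.066, 0.011, 0.004]
ft_force: [0.3, -0.9, -0.8]
grip_width: 0.012
```

Run:
```python
from h import *
s=snap('scene'); save(s,'s37',(170,230,270,330),7)
goto((.4815,-.2658,.0425),-82.5)
```

```text
t 42.83 p [ 0.4818 -0.2657  0.0698] x [0.991 0.131 0.022] y [ 0.131 -0.991  0.01 ] z [ 0.023 -0.007 -1.   ] w 0.0119 f [ 0.9  0.3 -0.6]
shift [-0.0009 -0.0002  0.0273] turn 0.0004
```

View pics/s37.png

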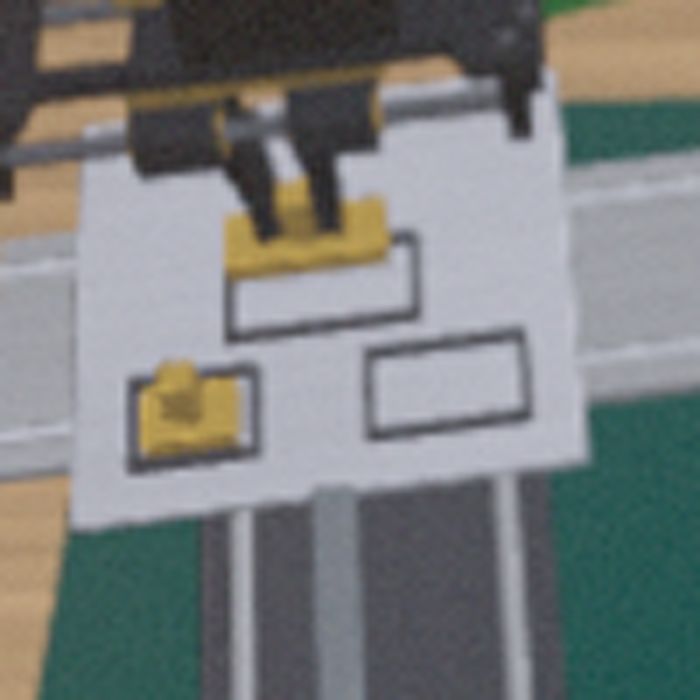

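Run:
```python
from h import *
np.set_printoptions(precision=4,suppress=True,linewidth=160)
s=load('scene')
a=np.radians(7.5);ex=np.array([np.cos(a),np.sin(a)]);ey=np.array([-ex[1],ex[0]])
A=atz(s,unc([(230,278),(387,259)],(170,230),7),.0698-.016)[:,:2]; m=A.mean(0); c=m-ex*.012
print(A,np.linalg.norm(A[1]-A[0]),c,'rel pocket(scene)',(c-[.4834,-.2654])@ex,(c-[.4834,-.2654])@ey)
```

```text
[[ 0.497  -0.2916]
 [ 0.4903 -0.2379]] 0.05405702253121091 [ 0.4818 -0.2663] rel pocket(scene) -0.0017473155310145155 -0.0006720157360857165
```

Emit:
send_rows(
  steps=[0.005,0.0005,-0.0004,0.006,0,0.005,0.0005,-0.0004,0.012,0,0.005,0.0005,-0.0004,0.017,0,0.005,0.0005,-0.0004,0.021,0,0.005,0.0005,-0.0004,0.024,0,0.005,0.0005,-0.0004,0.026,0,0.005,0.0005,-0.0004,0.0275,0,0.005,0.0005,-0.0004,0.0275,0],
)

```text
time: 43.82
position: [0.4829, -0.2654, 0.0423]
tool_rot: [0.998, 0.066, 0.011, 0.004]
ft_force: [-0.7, -0.0, -1.2]
grip_width: 0.0119
```

Run:
```python
from h import *
st();s=snap('scene'); save(s,'s38',(170,230,270,330),7)
```

```text
t 43.83 p [ 0.4829 -0.2654  0.0423] x [0.991 0.131 0.022] y [ 0.131 -0.991  0.01 ] z [ 0.023 -0.007 -1.   ] w 0.0119 f [-0.7 -0.  -1.2]
```

View pics/s38.png

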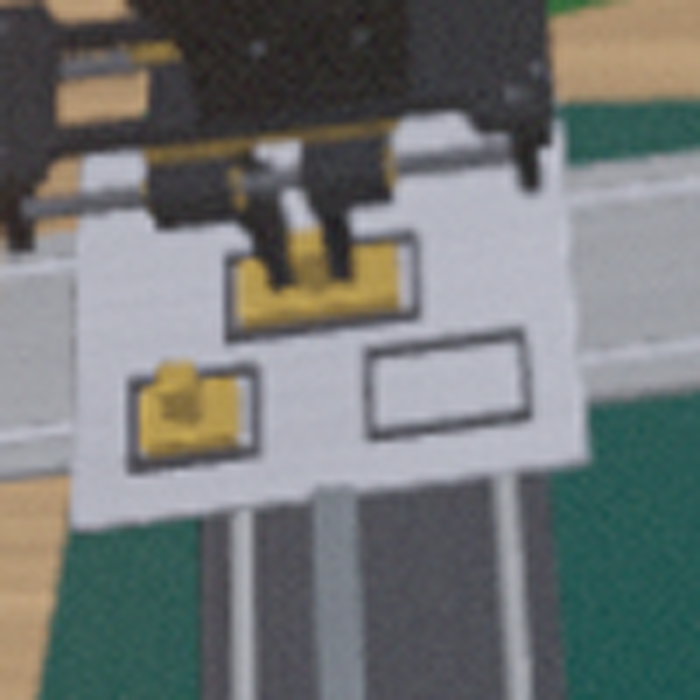

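In the pocket. Lower to contact, release, rise.

Emit:
send_rows(
  steps=[0.005,0,0,0.0008,0,0.005,0,0,0.0014,0,0.005,0,0,0.0014,0],
)

```text
time: 44.25
position: [0.4832, -0.2655, 0.0418]
tool_rot: [0.998, 0.066, 0.012, 0.005]
ft_force: [-0.3, 1.6, 5.1]
grip_width: 0.0118
```

Emit:
send_rows(
  steps=[0.035,0,0,0,0,0.035,0,0,0,0,0.035,0,0,0,0,0.035,0,0,-0.02,0,0.035,0,0,-0.05,0,0.035,-0.04,0,-0.08,0,0.045,-0.1,0,-0.08,0,0.05,-0.1,0,-0.08,0],
)

```text
time: 45.25
position: [0.3784, -0.2767, 0.1194]
tool_rot: [0.998, 0.064, 0.01, 0.003]
ft_force: [1.1, -0.3, 0.3]
grip_width: 0.0464
```

Run:
```python
from h import *
s=snap('scene'); save(s,'s39',(170,230,270,330),7); t=snap('top'); save(t,'t11',(390,120,490,240),6)
goto((.409,-.2751,.037),-82.5)
```

```text
t 45.35 p [ 0.3823 -0.2786  0.1197] x [0.991 0.13  0.023] y [ 0.129 -0.992  0.011] z [ 0.025 -0.008 -1.   ] w 0.0487 f [-0.2 -1.  -0.7]
shift [ 0.025  -0.001   0.0833] turn -0.0012
```

View pics/s39.png

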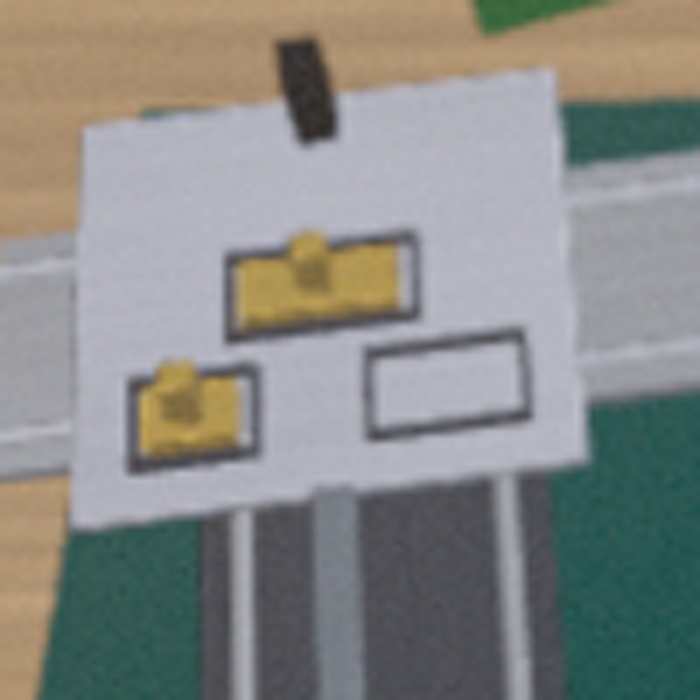

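View pics/t11.png

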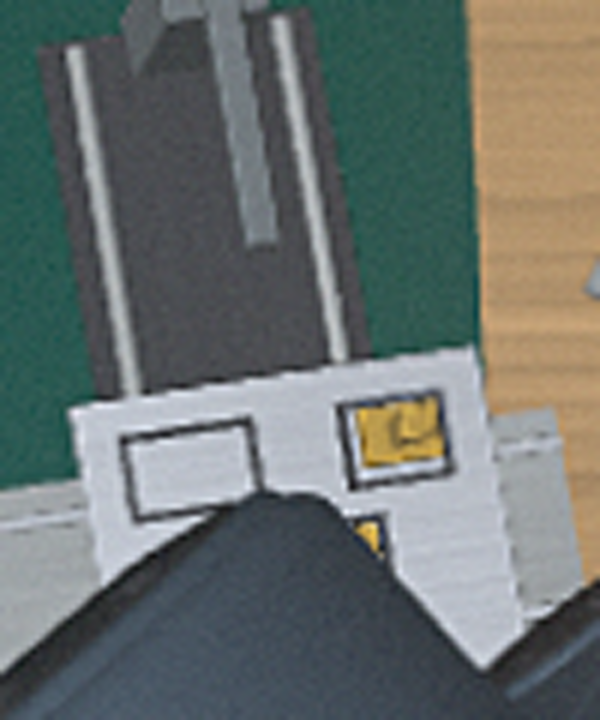

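Run:
```python
from h import *
t=load('top'); s=load('scene')
for c,crop,n in ((t,(415,115,445,168),'t12'),(s,(195,285,235,370),'s40')):
    x0,y0,x1,y1=crop
    im=c['color'][y0:y1,x0:x1,::-1].astype(float); im=np.clip(255*(im/255)**.6*1.1,0,255)
    im=cv2.resize(im.astype(np.uint8),None,fx=11 if n=='t12' else 7,fy=11 if n=='t12' else 7,interpolation=cv2.INTER_NEAREST)
    cv2.imwrite('pics/%s.png'%n,im)
```

```text
(no output)
```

View pics/t12.png

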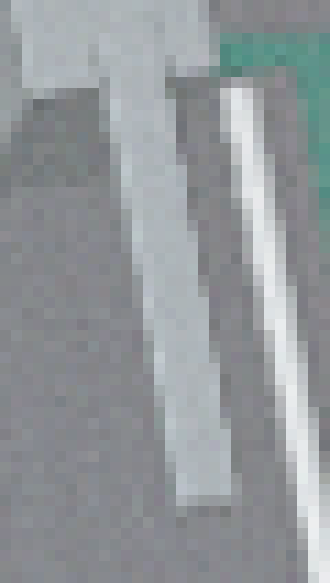

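View pics/s40.png

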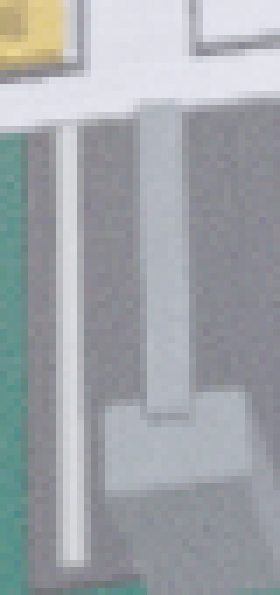

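Run:
```python
from h import *
t=load('top'); s=load('scene')
for c,crop,n,f in ((t,(400,100,450,135),'t13',15),(s,(200,320,245,375),'s41',10.5)):
    x0,y0,x1,y1=crop
    im=c['color'][y0:y1,x0:x1,::-1].astype(float); im=np.clip(255*(im/255)**.6*1.1,0,255)
    im=cv2.resize(im.astype(np.uint8),None,fx=f,fy=f,interpolation=cv2.INTER_CUBIC)
    cv2.imwrite('pics/%s.png'%n,im)
```

```text
(no output)
```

View pics/t13.png

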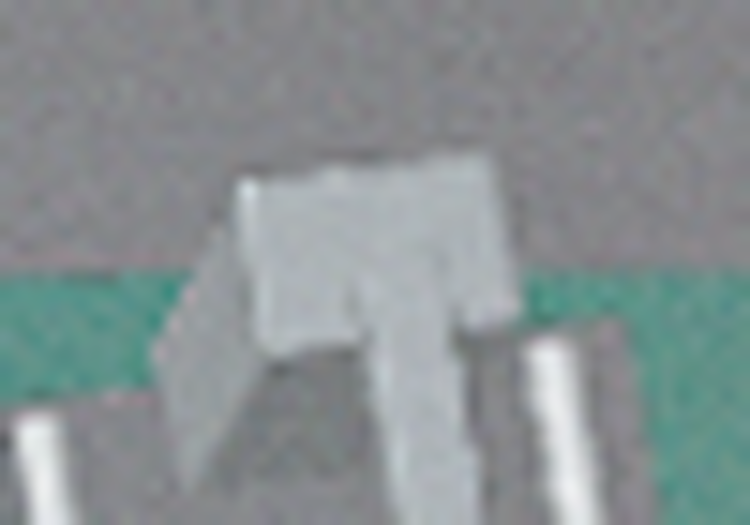

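View pics/s41.png

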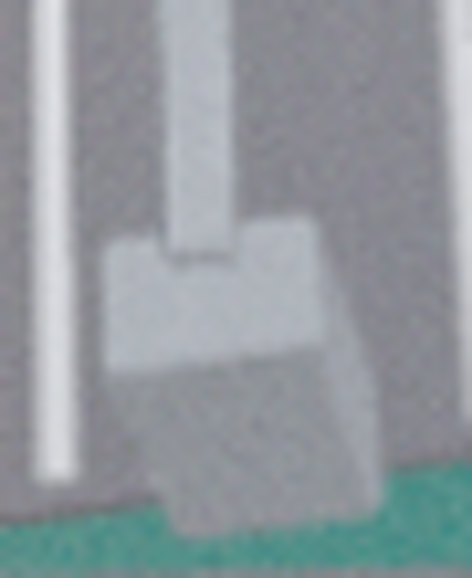

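Run:
```python
from h import *
np.set_printoptions(precision=4,suppress=True,linewidth=160)
t=load('top');s=load('scene')
a=np.radians(7.5);ex=np.array([np.cos(a),np.sin(a)]);ey=np.array([-ex[1],ex[0]])
def sl(p): return np.array([(p@ex),(p@ey)])
# reference: pocket S/M/L in same camera gives handle; compute relative positions inside each camera
h={'t':np.array([.407,-.2756]),'s':np.array([.4111,-.2746])}
for k,c,P,Ppar,E,Epar in (('t',t,[(240,185),(490,155),(518,318),(265,358)],((400,100),15),[(177,495),(232,495)],((415,115),11)),('s',s,[(103,245),(315,217),(325,345),(105,378)],((200,320),10.5),[(135,103),(183,103)],((195,285),7))):
    A=atz(c,unc(P,*Ppar),.086)[:,:2];B=atz(c,unc(E,*Epar),.096)[:,:2]
    print(k,'pillar',A.mean(0),[round(np.linalg.norm(A[(i+1)%4]-A[i]),4) for i in range(4)],'rel handle',sl(A.mean(0)-h[k]),'tip->',sl(A.mean(0)-h[k])-[.104,0])
    print('  armend',B, 'rel handle',sl(B.mean(0)-h[k]), 'len to pillar', sl(A.mean(0)-B.mean(0)))
    # camera position
    print(c['extrinsics'][:3,3])
```

```text
t pillar [ 0.7117 -0.2214] [np.float64(0.0411), np.float64(0.0274), np.float64(0.0418), np.float64(0.029)] rel handle [0.3091 0.014 ] tip-> [0.2051 0.014 ]
  armend [[ 0.6029 -0.2293]
 [ 0.6028 -0.2413]] rel handle [0.1994 0.0144] len to pillar [ 0.1097 -0.0003]
[0.3478 0.0131 1.214 ]
s pillar [ 0.7184 -0.2207] [np.float64(0.0421), np.float64(0.0279), np.float64(0.043), np.float64(0.0287)] rel handle [0.3117 0.0134] tip-> [0.2077 0.0134]
  armend [[ 0.6074 -0.2435]
 [ 0.6078 -0.2283]] rel handle [0.1999 0.0127] len to pillar [0.1118 0.0006]
[ 1.145  -0.0197  0.9786]
```

Emit:
send_rows(
  steps=[0.05,0.015,-0.001,0,0,0.05,0.025,-0.001,0,0,0.05,0.025,-0.001,0.02,0,0.05,0.025,-0.001,0.04,0,0.05,0.025,-0.001,0.06,0,0.05,0.025,-0.001,0.075,0,0.05,0.025,-0.001,0.082,0,0.05,0.025,-0.001,0.082,0],
)

```text
time: 46.35
position: [0.4092, -0.2749, 0.0379]
tool_rot: [0.998, 0.065, 0.012, 0.005]
ft_force: [-1.0, -0.6, -0.0]
grip_width: 0.0503
```

Emit:
send_rows(
  steps=[0.01,0,0,0,0,0.01,0,0,0,0,0.01,0,0,0,0,0.01,0,0,0,0,0.01,0,0,0,0,0.01,0,0,0,0],
  force=25,
)

```text
time: 47.1
position: [0.4092, -0.275, 0.0381]
tool_rot: [0.998, 0.065, 0.012, 0.005]
ft_force: [0.3, 0.5, 3.3]
grip_width: 0.0162
```

Run:
```python
from h import *
st();s=snap('scene'); save(s,'s42',(170,230,270,330),7)
```

```text
t 47.1 p [ 0.4092 -0.275   0.0381] x [0.991 0.13  0.023] y [ 0.13  -0.991  0.011] z [ 0.024 -0.008 -1.   ] w 0.0162 f [0.3 0.5 3.3]
```

View pics/s42.png

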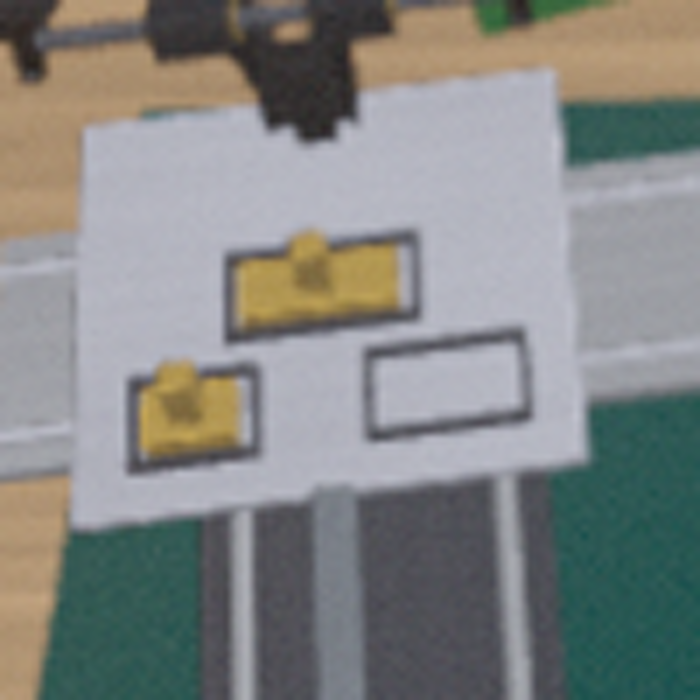

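Emit:
send_rows(
  steps=[0.01,-0.002,0,0,0,0.01,-0.004,0,0,0,0.01,-0.004,0,0,0],
)

```text
time: 47.52
position: [0.4095, -0.2774, 0.0382]
tool_rot: [0.998, 0.064, 0.016, 0.007]
ft_force: [11.8, 1.6, -4.0]
grip_width: 0.016
```

Emit:
send_rows(
  steps=[0.01,0.002,-0.003,0,0,0.01,0.002,-0.009,0,0,0.01,0.002,-0.015,0,0,0.01,0.002,-0.021,0,0,0.01,0.002,-0.027,0,0,0.01,0.002,-0.032,0,0,0.01,0.002,-0.035,0,0,0.01,0.002,-0.035,0,0],
)

```text
time: 48.52
position: [0.4067, -0.2415, 0.0381]
tool_rot: [0.998, 0.064, 0.016, 0.007]
ft_force: [1.1, 0.2, 7.0]
grip_width: 0.0162
```

Run:
```python
from h import *
st();s=snap('scene'); save(s,'s43',(170,230,270,330),7)
```

```text
t 48.52 p [ 0.4067 -0.2415  0.0381] x [0.991 0.128 0.03 ] y [ 0.128 -0.992  0.016] z [ 0.032 -0.012 -0.999] w 0.0162 f [1.1 0.2 7. ]
```

View pics/s43.png

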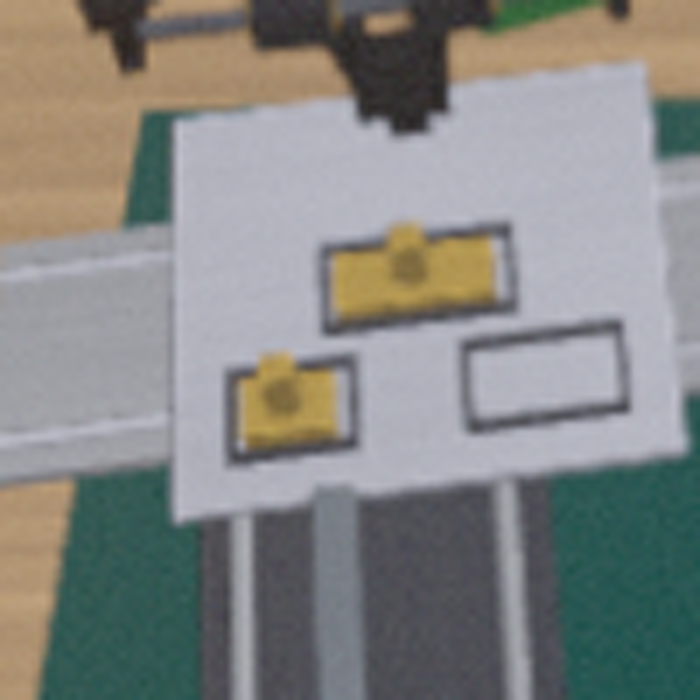

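Emit:
send_rows(
  steps=[0.01,0.001,-0.005,-0.0003,0,0.01,0.002,-0.011,-0.0005,0,0.01,0.003,-0.017,-0.0005,0,0.01,0.005,-0.022,-0.0005,0,0.01,0.008,-0.025,-0.0005,0,0.01,0.014,-0.025,-0.0005,0,0.01,0.02,-0.025,-0.0005,0,0.01,0.02,-0.025,-0.0005,0],
)

```text
time: 49.58
position: [0.4237, -0.2136, 0.0382]
tool_rot: [0.998, 0.064, 0.015, 0.006]
ft_force: [1.0, 1.8, -9.6]
grip_width: 0.0156
```

Run:
```python
from h import *
goto((.4861,-.2057,.0385))
```

```text
t 49.58 p [ 0.4237 -0.2136  0.0382] x [0.991 0.128 0.03 ] y [ 0.128 -0.992  0.015] z [ 0.032 -0.011 -0.999] w 0.0156 f [ 1.   1.8 -9.6]
shift [0.0629 0.0002 0.0016] turn 0.0
```

Emit:
send_rows(
  steps=[0.01,0.008,0,0.0002,0,0.01,0.016,0,0.0004,0,0.01,0.024,0,0.0006,0,0.01,0.032,0,0.0008,0,0.01,0.04,0,0.001,0,0.01,0.047,0,0.0012,0,0.01,0.052,0,0.0013,0,0.01,0.052,0,0.0013,0],
)

```text
time: 50.58
position: [0.4764, -0.2071, 0.0382]
tool_rot: [0.998, 0.064, 0.016, 0.007]
ft_force: [1.6, 2.2, -10.7]
grip_width: 0.0156
```

Run:
```python
from h import *
goto((.4861,-.2057,.0385))
s=snap('scene'); t=snap('top')
for c,crop,n,f in ((t,(400,100,480,190),'t14',6.6),(s,(180,260,280,350),'s44',7)):
    save(c,n,crop,f)
```

```text
t 50.58 p [ 0.4764 -0.2071  0.0382] x [0.991 0.128 0.032] y [ 0.128 -0.992  0.016] z [ 0.033 -0.012 -0.999] w 0.0156 f [  1.6   2.2 -10.7]
shift [ 0.0098 -0.0002  0.    ] turn 0.0
```

View pics/t14.png

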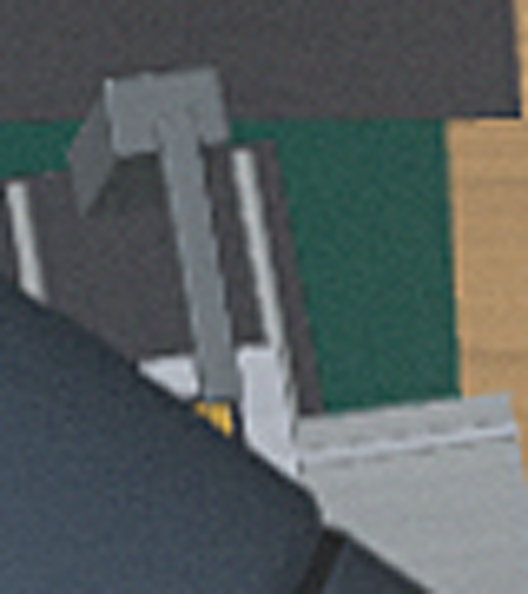

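View pics/s44.png

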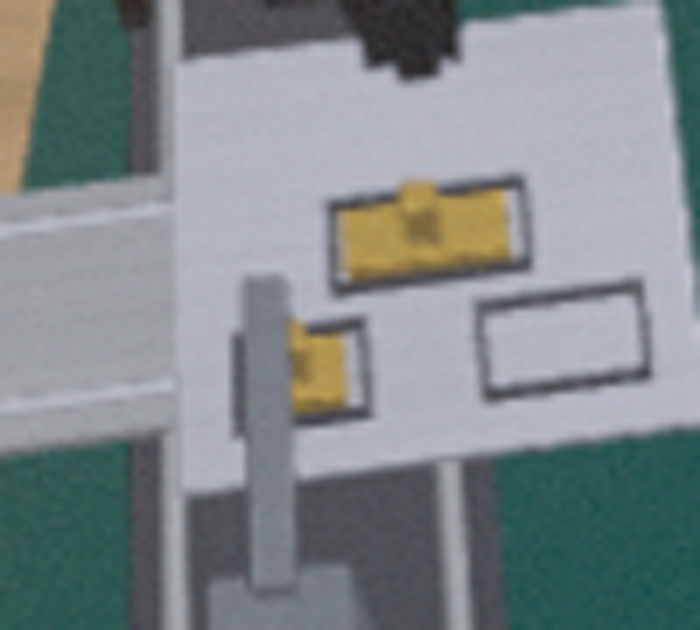

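```bash
cat > fit.py <<'E'
from h import *
from scipy.optimize import minimize
a=np.radians(7.5);ex=np.array([np.cos(a),np.sin(a)]);ey=np.array([-ex[1],ex[0]])
def toslide(d): return np.array([d@ex,d@ey])
def sil(c,cx,cy,z0,L,shape,f,crop):
    im=np.zeros(shape,np.uint8)
    for (hx,hy,za,zb) in ((.012,L/2,0,.010),(.006,.006,.010,.032)):
        P=[]
        for sx in(-1,1):
            for sy in(-1,1):
                for z in(za,zb):
                    p=np.array([cx,cy])+ex*hx*sx+ey*hy*sy; P.append([p[0],p[1],z0+z])
        q=(proj(c,np.array(P))-np.array(crop[:2])+.5)*f
        cv2.fillConvexPoly(im,cv2.convexHull(np.int32(np.round(q*16))),1,shift=4)
    return im
def yellow(c,crop,f):
    x0,y0,x1,y1=crop
    im=cv2.resize(c['color'][y0:y1,x0:x1],None,fx=f,fy=f,interpolation=cv2.INTER_CUBIC).astype(int)
    return ((im[...,0]-im[...,2])>45).astype(np.uint8)
def fitstamp(c,L,guess,crop,f=8,ign=None,z0=.026):
    m=yellow(c,crop,f); w=np.ones_like(m) if ign is None else ign
    best=None
    for dx in np.arange(-.008,.0081,.0005):
        for dy in np.arange(-.008,.0081,.0005):
            p=np.array(guess)+ex*dx+ey*dy
            s=sil(c,p[0],p[1],z0,L,m.shape,f,crop)
            e=((s!=m)&(w>0)).sum()
            if best is None or e<best[0]: best=(e,p,dx,dy)
    return best
E
python3 - <<'E'
from fit import *
np.set_printoptions(precision=4,suppress=True,linewidth=160)
s=load('scene')
U=lambda q:unc(q,(180,260),7)
L=atz(s,U([(330,203),(523,180),(530,268),(335,293)]),.0285)[:,:2].mean(0)
M=atz(s,U([(478,303),(640,283),(650,378),(487,398)]),.0285)[:,:2].mean(0)
Rz=np.c_[ex,ey]
hl=L-Rz@[.073,0]; hm=M-Rz@[.121,.042]; print('handle',hl,hm)
h=(hl+hm)/2
E=atz(s,U([(243,277),(288,276)]),.096)[:,:2].mean(0); tip=E+ex*.007
print('armend',E,'tip',tip,'tip-handle slide',toslide(tip-h))
b=fitstamp(s,.056,L,(215,275,265,310)); print('long',b, 'rel handle',toslide(b[1]-h))
# short: ignore arm region columns
crop=(216,300,240,325);f=8
ign=np.ones((25*8,24*8),np.uint8); ign[:, :int((180+292/7-216)*8)+4]=0
b=fitstamp(s,.032,h+Rz@[.121,-.045],crop,8,ign); print('short',b,'rel handle',toslide(b[1]-h))
E
```

```text
handle [ 0.4786 -0.2071] [ 0.4783 -0.2071]
armend [ 0.6071 -0.2355] tip [ 0.614  -0.2346] tip-handle slide [ 0.1308 -0.0449]
long (np.int64(3801), array([ 0.5502, -0.1992]), np.float64(-0.000999999999999994), np.float64(-0.0014999999999999944)) rel handle [ 0.0722 -0.0015]
short (np.int64(503), array([ 0.6041, -0.2385]), np.float64(-0.0004999999999999935), np.float64(-0.0024999999999999953)) rel handle [ 0.1205 -0.0475]
```

Emit:
send_rows(
  steps=[0.01,0.004,-0.001,0,0,0.01,0.008,-0.002,0,0,0.01,0.0101,-0.002,0,0,0.01,0.0101,-0.002,0,0],
)

```text
time: 51.18
position: [0.486, -0.2039, 0.0383]
tool_rot: [0.998, 0.064, 0.016, 0.007]
ft_force: [0.6, -0.4, -15.3]
grip_width: 0.0159
```

Run:
```python
from h import *
st()
s=snap('scene'); save(s,'s45',(180,260,280,350),7)
```

```text
t 51.17 p [ 0.486  -0.2039  0.0383] x [0.991 0.128 0.031] y [ 0.128 -0.992  0.016] z [ 0.033 -0.012 -0.999] w 0.0159 f [  0.6  -0.4 -15.3]
```

View pics/s45.png

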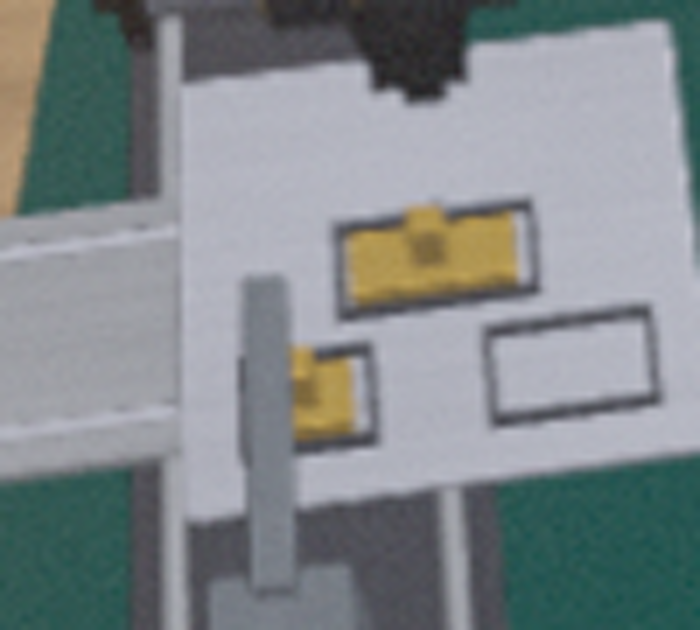

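Run:
```python
from fit import *
np.set_printoptions(precision=4,suppress=True,linewidth=160)
s=load('scene')
U=lambda q:unc(q,(180,260),7)
L=atz(s,U([(337,228),(532,202),(538,290),(342,317)]),.0285)[:,:2].mean(0)
M=atz(s,U([(487,328),(648,310),(658,400),(493,423)]),.0285)[:,:2].mean(0)
Rz=np.c_[ex,ey]
hl=L-Rz@[.073,0]; hm=M-Rz@[.121,.042]; print('handle',hl,hm)
h=(hl+hm)/2
tip=np.array([.614,-.2346])
print('tip-handle slide',toslide(tip-h))
b=fitstamp(s,.056,L,(225,283,259,306)); print('long',b, 'rel handle',toslide(b[1]-h))
crop=(216,300,240,330)
ign=np.ones((30*8,24*8),np.uint8); ign[:, :int((180+292/7-216)*8)+4]=0
b=fitstamp(s,.032,h+Rz@[.121,-.045],crop,8,ign); print('short',b,'rel handle',toslide(b[1]-h),'short-tip',toslide(b[1]-tip))
ov=s['color'].copy()
im=cv2.resize(s['color'][260:350,180:280,::-1],None,fx=7,fy=7,interpolation=cv2.INTER_CUBIC)
m=sil(s,b[1][0],b[1][1],.026,.032,im.shape[:2],7,(180,260)); c,_=cv2.findContours(m,0,2); cv2.drawContours(im,c,-1,(0,0,255),1)
bl=fitstamp(s,.056,L,(225,283,259,306)); m=sil(s,bl[1][0],bl[1][1],.026,.056,im.shape[:2],7,(180,260)); c,_=cv2.findContours(m,0,2); cv2.drawContours(im,c,-1,(0,0,255),1)
q=(proj(s,np.array([[tip[0],tip[1],.066]]))[0]-[180,260]+.5)*7; cv2.circle(im,tuple(np.int32(q)),3,(255,0,0),-1)
cv2.imwrite('pics/s46.png',im)
```

```text
handle [ 0.4879 -0.2038] [ 0.4878 -0.2041]
tip-handle slide [ 0.1211 -0.0469]
long (np.int64(2483), array([ 0.5604, -0.1952]), np.float64(6.938893903907228e-18), np.float64(-0.000999999999999994)) rel handle [ 0.0731 -0.0009]
short (np.int64(2249), array([ 0.614 , -0.2352]), np.float64(6.938893903907228e-18), np.float64(-0.0024999999999999953)) rel handle [ 0.121  -0.0475] short-tip [-0.0001 -0.0006]
```

View pics/s46.png

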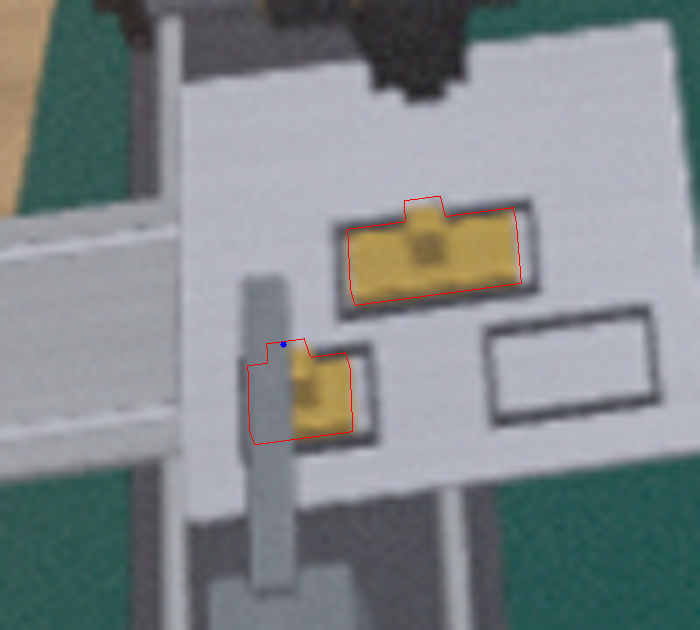

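Emit:
send_rows(
  steps=[0.01,0,0,0,0,0.01,0,0,0,0,0.01,0,0,0,0,0.01,0,0,0,0,0.01,0,0,0,0,0.01,0,0,0,0,0.01,0,0,0,0,0.01,0,0,0,0],
)

```text
time: 52.22
position: [0.486, -0.2039, 0.0383]
tool_rot: [0.998, 0.064, 0.016, 0.007]
ft_force: [-0.3, -0.8, -13.8]
grip_width: 0.0162
```

Emit:
send_rows(
  steps=[0.01,0,0,0,0,0.01,0,0,0,0,0.01,0,0,0,0,0.01,0,0,0,0,0.01,0,0,0,0,0.01,0,0,0,0,0.01,0,0,0,0,0.01,0,0,0,0],
)

```text
time: 53.22
position: [0.486, -0.2039, 0.0383]
tool_rot: [0.998, 0.064, 0.016, 0.007]
ft_force: [-0.3, 0.1, -13.6]
grip_width: 0.0161
```

Run:
```python
from h import *
o,r=st()
# long: handle target = current + Rz*(.0480, -.0465)
a=np.radians(7.5);ex=np.array([np.cos(a),np.sin(a),0]);ey=np.array([-ex[1],ex[0],0])
goto(o['position']+ex*.048-ey*.0462)
```

```text
t 53.23 p [ 0.486  -0.2039  0.0383] x [0.991 0.128 0.032] y [ 0.128 -0.992  0.016] z [ 0.033 -0.012 -0.999] w 0.0161 f [ -0.3   0.1 -13.6]
t 53.23 p [ 0.486  -0.2039  0.0383] x [0.991 0.128 0.032] y [ 0.128 -0.992  0.016] z [ 0.033 -0.012 -0.999] w 0.0161 f [ -0.3   0.1 -13.6]
shift [0.0481 0.0461 0.0022] turn 0.0
```

Emit:
send_rows(
  steps=[0.01,0.006,0.006,0.0004,0,0.01,0.013,0.0125,0.0008,0,0.01,0.02,0.019,0.0012,0,0.01,0.027,0.0255,0.0016,0,0.01,0.034,0.032,0.002,0,0.01,0.041,0.0385,0.0025,0,0.01,0.046,0.044,0.003,0,0.01,0.0481,0.046,0.003,0],
)

```text
time: 54.22
position: [0.5409, -0.2444, 0.0382]
tool_rot: [0.998, 0.064, 0.017, 0.008]
ft_force: [-1.5, 1.5, 0.8]
grip_width: 0.0159
```

Run:
```python
from h import *
st()
s=snap('scene'); save(s,'s47',(180,260,280,350),7)
```

```text
t 54.23 p [ 0.5409 -0.2444  0.0382] x [0.991 0.128 0.033] y [ 0.128 -0.992  0.017] z [ 0.035 -0.013 -0.999] w 0.0159 f [-1.5  1.5  0.8]
```

View pics/s47.png

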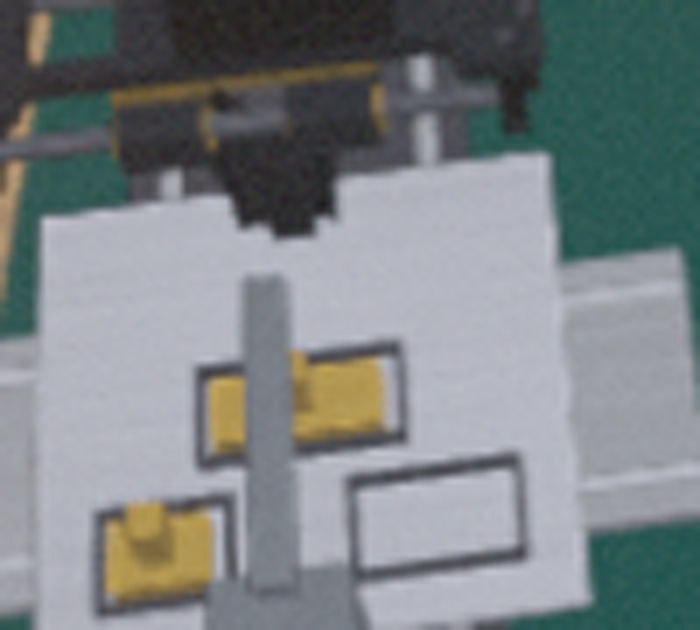

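Run:
```python
from fit import *
np.set_printoptions(precision=4,suppress=True,linewidth=160)
s=load('scene')
U=lambda q:unc(q,(180,260),7)
tip=np.array([.614,-.2346])
L=atz(s,U([(200,370),(402,345),(405,440),(204,466)]),.0285)[:,:2].mean(0)
print('pocket-tip',toslide(L-tip))
crop=(206,305,240,328)
ign=np.ones((23*8,34*8),np.uint8); ign[:, int((180+241/7-206)*8):int((180+295/7-206)*8)+4]=0
b=fitstamp(s,.056,L,crop,8,ign); print('long',b,'long-tip',toslide(b[1]-tip))
E=atz(s,U([(243,277),(288,276)]),.096)[:,:2].mean(0);print(E+ex*.007)
im=cv2.resize(s['color'][260:350,180:280,::-1],None,fx=7,fy=7,interpolation=cv2.INTER_CUBIC)
m=sil(s,b[1][0],b[1][1],.026,.056,im.shape[:2],7,(180,260)); c,_=cv2.findContours(m,0,2); cv2.drawContours(im,c,-1,(0,0,255),1)
q=(proj(s,np.array([[tip[0],tip[1],.066]]))[0]-[180,260]+.5)*7; cv2.circle(im,tuple(np.int32(q)),3,(255,0,0),-1)
cv2.imwrite('pics/s48.png',im)
```

```text
pocket-tip [0.0013 0.0001]
long (np.int64(1707), array([ 0.6151, -0.2369]), np.float64(-0.0004999999999999935), np.float64(-0.0024999999999999953)) long-tip [ 0.0008 -0.0024]
[ 0.614  -0.2346]
```

View pics/s48.png

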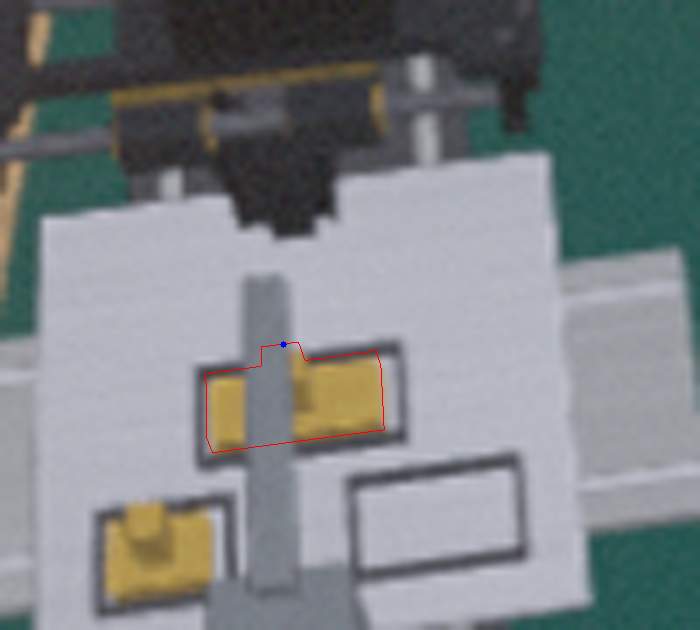

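Emit:
send_rows(
  steps=[0.01,-0.0005,-0.001,0,0,0.01,-0.001,-0.002,0,0,0.01,-0.001,-0.002,0,0],
)

```text
time: 54.65
position: [0.5406, -0.2431, 0.0382]
tool_rot: [0.998, 0.064, 0.018, 0.008]
ft_force: [2.0, -1.6, -5.3]
grip_width: 0.0162
```

Run:
```python
from fit import *
np.set_printoptions(precision=4,suppress=True,linewidth=160)
st(); s=snap('scene')
tip=np.array([.614,-.2346])
crop=(206,305,240,328)
ign=np.ones((23*8,34*8),np.uint8); ign[:, int((180+241/7-206)*8):int((180+295/7-206)*8)+4]=0
b=fitstamp(s,.056,tip,crop,8,ign); print('long',b,'long-tip',toslide(b[1]-tip))
im=cv2.resize(s['color'][260:350,180:280,::-1],None,fx=7,fy=7,interpolation=cv2.INTER_CUBIC)
m=sil(s,tip[0],tip[1],.026,.056,im.shape[:2],7,(180,260)); c,_=cv2.findContours(m,0,2); cv2.drawContours(im,c,-1,(0,0,255),1)
cv2.imwrite('pics/s49.png',im)
```

```text
t 54.65 p [ 0.5406 -0.2431  0.0382] x [0.991 0.128 0.035] y [ 0.127 -0.992  0.019] z [ 0.037 -0.014 -0.999] w 0.0162 f [ 2.  -1.6 -5.3]
long (np.int64(1901), array([ 0.6151, -0.2355]), np.float64(0.0010000000000000078), np.float64(-0.000999999999999994)) long-tip [ 0.001 -0.001]
```

View pics/s49.png

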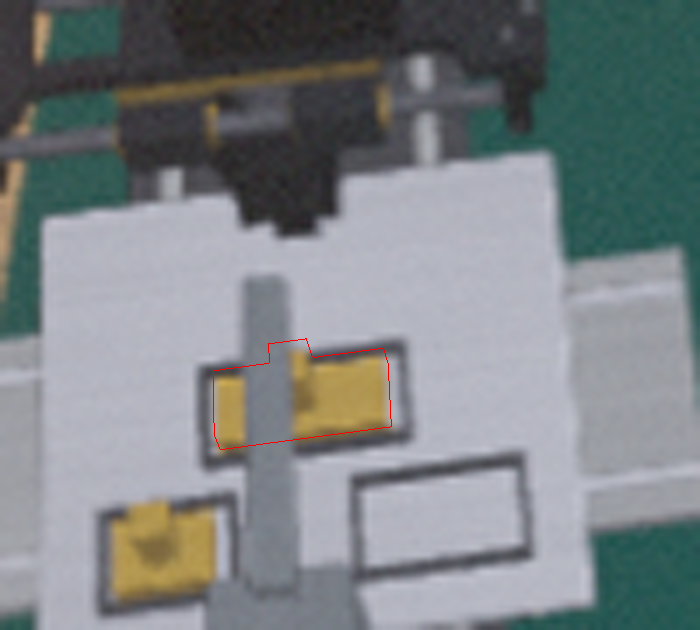

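Emit:
send_rows(
  steps=[0.01,0,0,0,0,0.01,0,0,0,0,0.01,0,0,0,0,0.01,0,0,0,0,0.01,0,0,0,0,0.01,0,0,0,0,0.01,0,0,0,0,0.01,0,0,0,0],
)

```text
time: 55.7
position: [0.5405, -0.243, 0.0382]
tool_rot: [0.998, 0.064, 0.018, 0.008]
ft_force: [0.9, -1.1, -4.3]
grip_width: 0.0157
```

Emit:
send_rows(
  steps=[0.01,0,0,0,0,0.01,0,0,0,0,0.01,0,0,0,0,0.01,0,0,0,0,0.01,0,0,0,0,0.01,0,0,0,0,0.01,0,0,0,0,0.01,0,0,0,0],
)

```text
time: 56.7
position: [0.5405, -0.2431, 0.0382]
tool_rot: [0.998, 0.064, 0.018, 0.008]
ft_force: [0.2, -0.8, -5.1]
grip_width: 0.0161
```

Emit:
send_rows(
  steps=[0.01,-0.006,0,-0.0002,0,0.01,-0.014,0,-0.0005,0,0.01,-0.022,0,-0.0008,0,0.01,-0.03,0,-0.0011,0,0.01,-0.038,0,-0.0014,0,0.01,-0.046,0,-0.0017,0,0.01,-0.054,0,-0.002,0,0.01,-0.06,0,-0.0022,0],
)

```text
time: 57.7
position: [0.4802, -0.2506, 0.0382]
tool_rot: [0.998, 0.064, 0.018, 0.008]
ft_force: [1.8, -0.8, -8.4]
grip_width: 0.0158
```

Emit:
send_rows(
  steps=[0.01,-0.006,0,-0.0002,0,0.01,-0.014,0,-0.0005,0,0.01,-0.022,0,-0.0008,0,0.01,-0.03,0,-0.0011,0,0.01,-0.038,0,-0.0014,0,0.01,-0.046,0,-0.0017,0,0.01,-0.052,0,-0.0019,0,0.01,-0.056,0,-0.002,0],
)

```text
time: 58.7
position: [0.424, -0.2576, 0.0382]
tool_rot: [0.998, 0.064, 0.018, 0.008]
ft_force: [2.5, -0.5, -9.9]
grip_width: 0.0158
```

Run:
```python
from h import *
st()
```

```text
t 58.7 p [ 0.424  -0.2576  0.0382] x [0.991 0.128 0.034] y [ 0.127 -0.992  0.018] z [ 0.036 -0.013 -0.999] w 0.0158 f [ 2.5 -0.5 -9.9]
```

Emit:
send_rows(
  steps=[0.01,-0.004,0,-0.0001,0,0.01,-0.008,0,-0.0003,0,0.01,-0.012,0,-0.0004,0,0.01,-0.016,0,-0.0005,0,0.01,-0.019,0,-0.0006,0,0.01,-0.021,0,-0.0006,0,0.01,-0.021,0,-0.0006,0],
)

```text
time: 59.58
position: [0.4073, -0.2622, 0.0383]
tool_rot: [0.998, 0.063, 0.021, 0.01]
ft_force: [14.4, 3.1, -15.5]
grip_width: 0.0159
```

Run:
```python
from h import *
o,r=st(); print(o['position'][0]*.9914+o['position'][1]*.1305)
```

```text
t 59.58 p [ 0.4073 -0.2622  0.0383] x [0.991 0.125 0.042] y [ 0.124 -0.992  0.024] z [ 0.044 -0.018 -0.999] w 0.0159 f [ 14.4   3.1 -15.5]
0.3696163731619841
```

Emit:
send_rows(
  steps=[0.05,0,0,0,0,0.05,0,0,0,0,0.05,0,0,0,0,0.05,0,0,-0.02,0,0.05,0,0,-0.05,0,0.05,0,0,-0.1,0,0.05,0,0,-0.16,0,0.05,0,0,-0.16,0],
)

```text
time: 60.58
position: [0.402, -0.2615, 0.2027]
tool_rot: [0.998, 0.062, 0.025, 0.015]
ft_force: [-0.9, -0.7, -0.5]
grip_width: 0.0498
```

Run:
```python
from fit import *
np.set_printoptions(precision=4,suppress=True,linewidth=160)
st(); s=snap('scene'); t=snap('top'); save(s,'scene9'); save(s,'s50',(170,230,270,330),7); save(t,'top9')
```

```text
t 60.58 p [ 0.402  -0.2615  0.2027] x [0.991 0.125 0.048] y [ 0.124 -0.992  0.033] z [ 0.052 -0.026 -0.998] w 0.0498 f [-0.9 -0.7 -0.5]
```

View pics/s50.png

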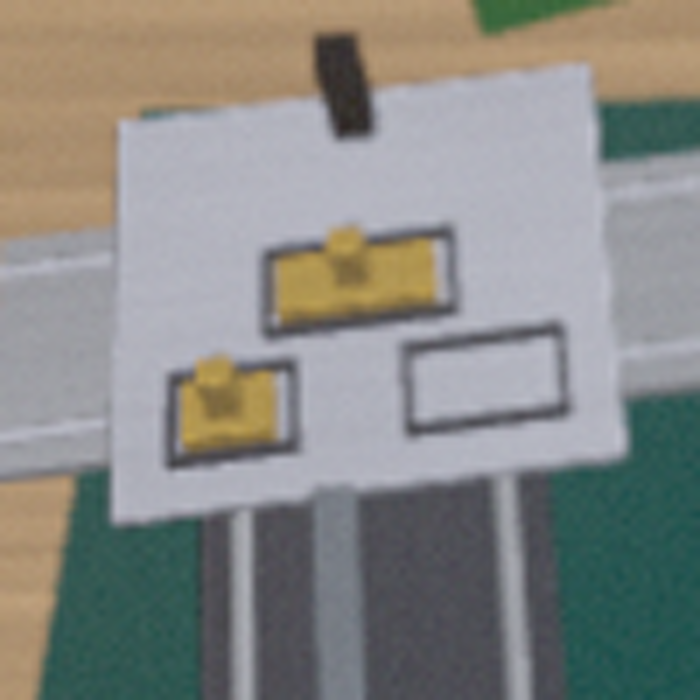

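View pics/scene9.png

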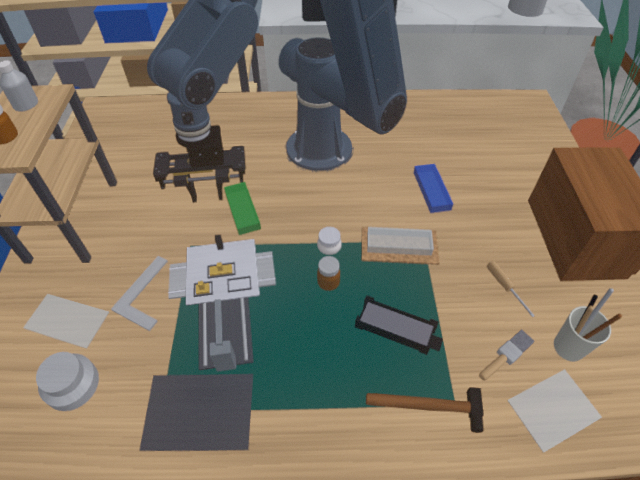

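Run:
```python
from fit import *
s=load('scene')
L=atz(s,unc([(265,252),(453,229),(456,312),(268,337)],(170,230),7),.0285)[:,:2].mean(0); print(toslide(L), toslide(np.array([.4834,-.2654])))
print('short',fitstamp(s,.032,L+ex*.048-ey*.045,(188,275,216,300))); print('long',fitstamp(s,.056,L,(204,258,240,279)))
hand_in()
```

```text
[ 0.44509965 -0.31302428] [ 0.44462279 -0.32622583]
short (np.int64(1878), array([ 0.53488227, -0.29271233]), np.float64(-0.000999999999999994), np.float64(-0.001999999999999995))
long (np.int64(2687), array([ 0.48079299, -0.25343638]), np.float64(-0.0014999999999999944), np.float64(-0.000999999999999994))
the job is handed in; nothing more can be done
```

The whole job is done and handed in at about 61 s of the 210 s. Only the short and long stamps were there; the middle one was absent.

- **Dish and lid:** I lifted the dish's far end, gripping it low with the tab tip resting on the bench, to a tilt of about 0.4 rad. Both stamps slid to the tab end with the lid staying on, and I set the dish level again. The lid then went upright along the cork board.
- **Stamps:** I drew the carrier to its front stop and stood the short and long stamps in their own pockets. Before moving on I pulled the handle against the stop again to confirm it.
- **Pointer:** The short stamp stopped under the pointer first, for about 2 s. The long stamp followed, also for about 2 s. I then drew the carrier back to the front stop, where the handle met about 14 N.

**Last checks:**
- Both stamps stand in their pockets.
- The carrier reads within 0.5 mm of its earlier stop position.
- The lid is on the board, the dish is level, and the other things on the bench look untouched.
- The scene camera put the short stamp within about 1 mm of the pointer tip. The long stamp was within about 1.5 mm.

**Caveats:**
- The two cameras disagreed by 4 to 7 mm in x, more than the stated 2 mm. I used the mean of the two for the grasps and for most of the other positions.
- The pointer tip was hidden under its arm. I worked out its position from the arm end and the pillar, so it is good to about 1 to 2 mm.
- The tool's tilt drifted to about 0.06 rad by the end. I saw no effect from it.

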